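Hang the globe lamp on its stud

TASK

Pick up the small globe lamp, slip the keyhole in its plate over the headed stud on the plywood panel, then slide it down until it is fully home and hangs upright, locked behind the head; let go of it there. Do not force it against the stud or the panel (stay well under 25 N), and leave the other things on the desk where they are.

Things in the scene. Friction and masses are not known exactly. Their poses are not given: they have to be found in the camera images.
- grip (a point): centre of the black grip block at the top of the globe lamp, 153 mm above the lamp's underside. The block is 16 mm thick (along x), 40 mm wide (along y), 36 mm tall, its back flush with the back of the lamp's plate, which lies 8 mm behind this point (-x). Axes as for the lamp
- keyhole (a point): centre of the lamp's round hole (an octagon 20 mm across its flats), on the back face of its plate, 68 mm above the lamp's underside, 85 mm under the centre of the grip block. From the hole a slot 10 mm wide runs straight up, led in by 45 degree edges. Axes as for the lamp
- slot_end (a point): where the stud's axis lies in the lamp's plate when it is home at the top of the slot: on the back face, 26 mm above the centre of the hole, 94 mm above the lamp's underside. Axes as for the lamp
- lamp: the globe lamp (about 0.3 kg), standing on the desk at first: upright aluminium plate 64 mm wide, 135 mm tall, 4 mm thick, a grip block on top, and a foot plate reaching 66 mm forwards that carries a white 38 mm globe. Origin on its underside, in the plate's back face, midway across. x forwards (plate to globe), y across, z up; axes match the panel's when it hangs
- panel: fixed upright plywood panel 220 mm wide, 18 mm thick, its top edge 172 mm above the desk, on two wooden feet 14 mm high that reach 20 mm forwards of its face. Origin on the desk under the middle of its front face; x points straight out of the front face (the side with the stud), y across, z up
- panel_mark (a point): point on the panel's face, midway across, 150 mm above the desk. The steel stud is at this height but up to 38 mm to either side (along y), clamped in a dark level slit, differing each time and not measured: find it by feel or eye. Shank 7 mm thick, 6.5 mm long; then a flat round head 16 mm across, 5 mm thick, its front 11.5 mm out from the face. Axes as for the panel
- planet_big: white ball 44 mm across on a black disc foot, 56 mm tall; origin at the centre of its underside; a bystander, to be left alone
- planet_mid: blue ball 28 mm across on a black disc foot, 40 mm tall; origin at the centre of its underside; a bystander, to be left alone
- planet_small: white ball 20 mm across on a black disc foot, 32 mm tall; origin at the centre of its underside; a bystander, to be left alone
- cup: grey pencil cup, 72 mm across and 85 mm tall, three pencils reach 136 mm; origin at the centre of its underside; a bystander, to be left alone
- eraser: wooden board eraser, 45 x 100 x 30 mm; origin at the centre of its underside; a bystander, to be left alone
- ruler: flat wooden ruler, 30 x 300 x 5 mm; origin at the centre of its underside; a bystander, to be left alone

How it is judged:
By the outcome, as a careful person would: the job done as asked, in the order asked, and still so for the second after the job is handed in, with the robot touching nothing.
It also fails if it takes over 58 s, if anything falls off the work surface, if the arm or the gripper's body presses on something with over 40 N, if the wrist force passes 120 N, or if a joint passes its speed limit or range.

ROBOT

A 6-joint arm with a two-finger parallel gripper is mounted at the origin on the work surface. World frame = base frame: x ahead of the robot, y to its left, z up, the work surface at z = 0. Lengths are in m, angles in rad, forces in N, time in s.
With the tool pointing down it reaches from about 0.375 to 0.75 m from the base axis. Payload 9 kg.
Tool frame: the origin (TCP) lies between the finger pads; the fingertips stand 19 mm ahead of it and the grasp point (between the pads) is the TCP; y points along the fingers, x is the direction in which the jaws open and shut, and the axes are right-handed (so a half turn about y gives the same grasp; the last joint's range is limited). The gripper opens to 85 mm and grips with 20 to 120 N. Pads are 22 mm wide; open, the fingers measure 114 mm over their backs; the gripper's body (76 mm by 85 mm) begins 54 mm behind the grasp point. The pads swing forward as they close: fully open they stand 13 mm farther back than shut.
Start: joints at [-1.427, 0.104, 0.097, 1.564, 0, 1.353], TCP at [0.212, -0.561, 0.25] pointing down, gripper open.
Joint ranges: [-2.99, 2.99], [-0.84, 1.86], [-1.1, 1.16], [-1.84, 2.11], [-1.51, 1.56], [-3.14, 3.14]. Speed limits (rad/s): [2.22, 2.22, 2.57, 3.14, 3.14, 3.14].

INTERFACE

Orientations are given as a unit quaternion [w, x, y, z].
In Python, from station import telemetry, viewer, ctrl gives the robot as it stands.
- The arm moves only by the tool jog_arm, never from a script. Its argument "series" is a list that holds one entry, the list of rows, each a list of 4 numbers: the shift along the tool's x, y, z in mm, then the turn about the tool's y in degrees. A call has 1 to 8 rows; each row is the pose to reach, as a shift and turn from the pose measured when the call began, along the tool's axes at that moment; what a row does not reach only later rows make up. A row lasts 1/8 s, in which the tool goes at most 62.5 mm and 10.7 degrees, less where a joint would pass 70% of its speed; a pose out of reach is approached as far as the arm can. A call with a gripper value outside its range is refused whole. "gripper" is the gripper's target within -1 to 1 (fully open at 1, half-way at 0, shut at -1), set as the call begins (left out, the last holds). The fingers move at their own pace and stop on an object; "squeeze" is the grip in N (left out, the last holds). Time passes only in rows, so rows that repeat a pose let the fingers close. It gives the time, the measured TCP pose, the force and the opening at its end, in the units of the state.
- telemetry.sense(): the state, without advancing time (a new reading comes with each control period).
- viewer.snapshot(name): name is "scene" or "side" or "wrist"; returns a dict with "frame" (384x512x3 uint8, red, green, blue), "mtx" (3x3 intrinsics, pixels), "k1" (the pictures are not rectified: a ray, as slopes to the right and down, at radius r is drawn at 1 + k1 r^2 times it, then the intrinsics apply), "R" (3x3) and "t" (3): a world point X has camera coordinates R X + t. Camera axes: x right, y down, z forward; pixel columns grow to the right and rows downward; lengths in m; the calibration is good to about 2 mm. A picture is of the moment at which its call begins. There is no depth.
- ctrl.sign_off(): hands the job in, once; it reports no verdict.
The state is a dict: "t": time; "joints": joint angles; "joint_velocities": joint speeds; "joint_efforts": joint torques, N m; "position": TCP position; "tcp_rot": TCP orientation; "ft_force": force on the tool from outside, world axes, zero at the start; "torque": the same for the moment, N m; "opening": opening from 0.0 (shut) to 1.0 (fully open).
Only numpy, scipy, OpenCV 4.12 (cv2) and the standard library are available. Lean on these libraries where they do the work, as an engineer would, in place of code of your own. Each camera call takes 0.05 s, during which the arm holds its last target.

## Working session

There is one attempt and no reset: what is moved stays moved. The work goes in short steps, Python scripts to look and compute and a tool call to move; the robot and the scene stay as the last step left them, time stands still between calls to the robot, and variables do not carry over. Pictures are saved under pics/ and viewed, and the job is handed in when it is done.

Besides the shell and the picture viewer there is one more tool, called after "Emit:" as name([rows], argument=value, ...), one row to a line, values as JSON. jog_arm: Moves the arm, as the interface text tells. Its arguments: {"type":"object","properties":{"series":{"type":"array","items":{"type":"array","items":{"type":"array","items":{"type":"number"}}}},"gripper":{"type":"number"},"squeeze":{"type":"number"}},"required":["series"]}

```bash
mkdir -p pics; ls
cat > h.py <<'E'
from station import telemetry, viewer, ctrl
import numpy as np, cv2, pickle
def snap(n,f):
    s=viewer.snapshot(n); pickle.dump(s,open(f'pics/{f}.pkl','wb')); cv2.imwrite(f'pics/{f}.png',np.array(s['frame'])[:,:,::-1]); return s
def load(f): return pickle.load(open(f'pics/{f}.pkl','rb'))
def crop(f,u0,v0,u1,v1,k,o):
    im=np.array(load(f)['frame'])[v0:v1,u0:u1,::-1]; cv2.imwrite(f'pics/{o}.png',cv2.resize(im,None,fx=k,fy=k,interpolation=cv2.INTER_CUBIC))
def D(s): return np.array([s['k1'],0,0,0,0],float)
def proj(s,X):
    return cv2.projectPoints(np.array(X,float).reshape(-1,3),cv2.Rodrigues(np.array(s['R'],float))[0],np.array(s['t'],float),np.array(s['mtx'],float),D(s))[0][:,0]
def ray(s,uv):
    p=cv2.undistortPoints(np.array(uv,float).reshape(-1,1,2),np.array(s['mtx'],float),D(s))[:,0]
    R=np.array(s['R']);t=np.array(s['t']); o=-R.T@t
    d=(R.T@np.c_[p,np.ones(len(p))].T).T
    return o,d
def onplane(s,uv,n,c):
    o,d=ray(s,uv); n=np.array(n,float); return o+d*((c-o@n)/(d@n))[:,None]
def onz(s,uv,z): return onplane(s,uv,[0,0,1],z)
E
python3 - <<'E'
from h import *
for n in['scene','side','wrist']:
    s=snap(n,n+'0'); R=np.array(s['R']);print(n,np.round(-R.T@s['t'],3),np.round(R[2],3),s['k1'],s['mtx'][0])
print(telemetry.sense())
E
```

```text
pics
scene [1.082 0.06  0.922] [-0.531 -0.209 -0.822] -0.07247860097445248 [395.88076873   0.         257.38813152]
side [ 0.457 -1.096  0.773] [ 0.123  0.817 -0.563] -0.04850795174649595 [379.76003308   0.         256.4683413 ]
wrist [ 0.282 -0.535  0.373] [-0.278 -0.105 -0.955] 0.0025623194234813576 [334.20022701   0.         261.14190138]
{'t': 0.15, 'joints': array([-1.42667400e+00,  1.04553510e-01,  9.66556126e-02,  1.56388614e+00,
        3.32288263e-05,  1.35309771e+00]), 'joint_velocities': array([-9.54664617e-05, -1.23895808e-03,  3.08583138e-03,  7.52438722e-04,
        1.42792054e-03, -1.03765348e-03]), 'joint_efforts': array([ 2.79353990e-03, -5.57355237e+01,  5.04007208e+01,  1.24729093e-02,
       -2.85500582e-04,  1.61865444e-05]), 'position': array([ 0.21237251, -0.56091814,  0.24971023]), 'tcp_rot': array([ 0.58206654, -0.58153886,  0.40210654, -0.4016484 ]), 'ft_force': array([-1.01174104, -0.22499342,  0.09646527]), 'torque': array([0.03785108, 0.01333334, 0.03755212]), 'opening': 1.0027412684920471}
```

View pics/scene0.png

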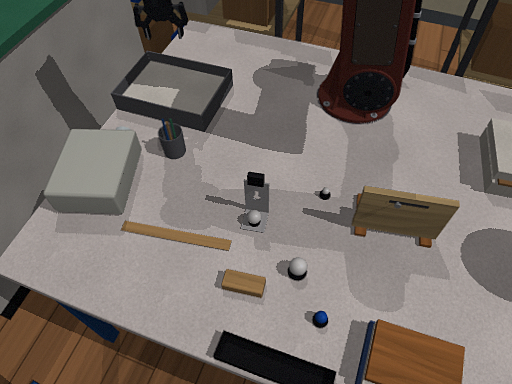

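View pics/side0.png

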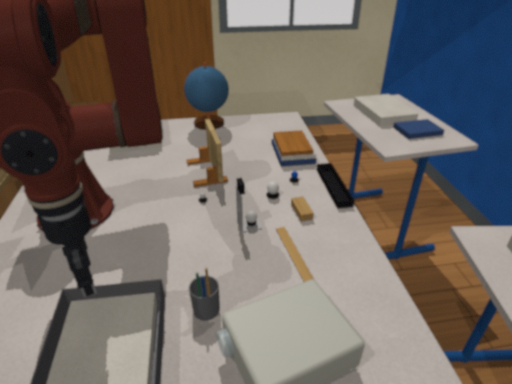

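View pics/wrist0.png

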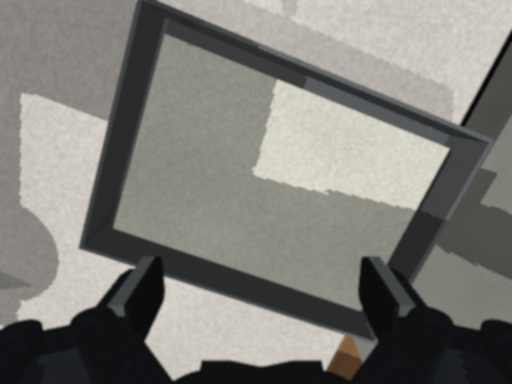

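Run:
```python
from h import *
from scipy.spatial.transform import Rotation as Ro
q=telemetry.sense()['tcp_rot'];print(Ro.from_quat(np.r_[q[1:],q[0]]).as_matrix().round(3))
crop('scene0',200,150,330,280,6,'c1')
crop('scene0',340,175,470,255,6,'c2')
crop('side0',160,100,310,250,5,'c3')
```

```text
[[ 0.354 -0.     0.935]
 [-0.935  0.001  0.354]
 [-0.001 -1.     0.   ]]
```

View pics/c1.png

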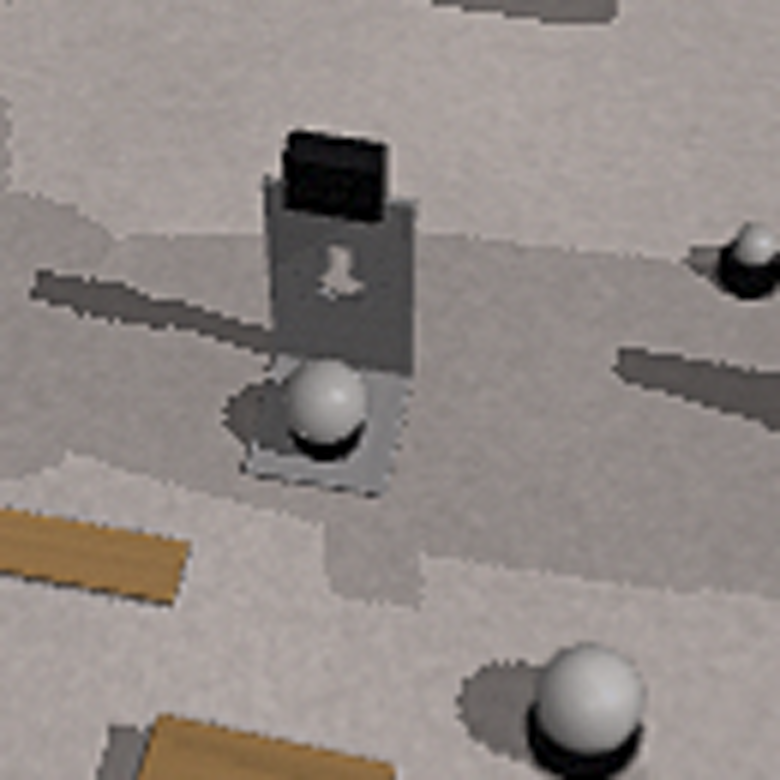

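View pics/c2.png

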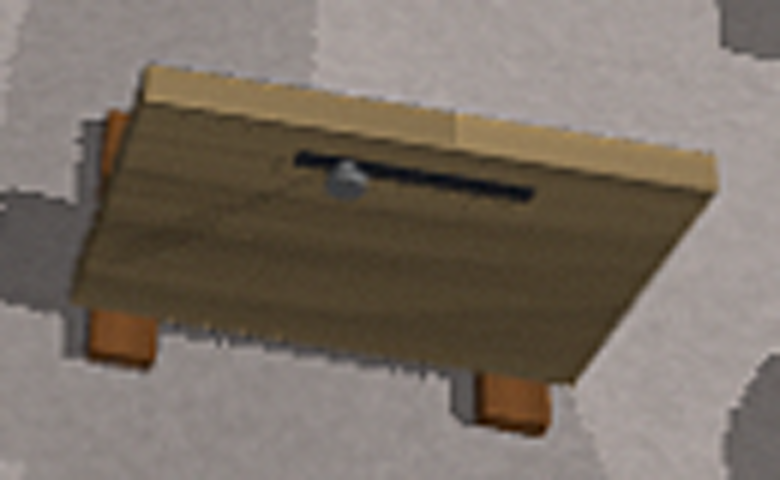

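View pics/c3.png

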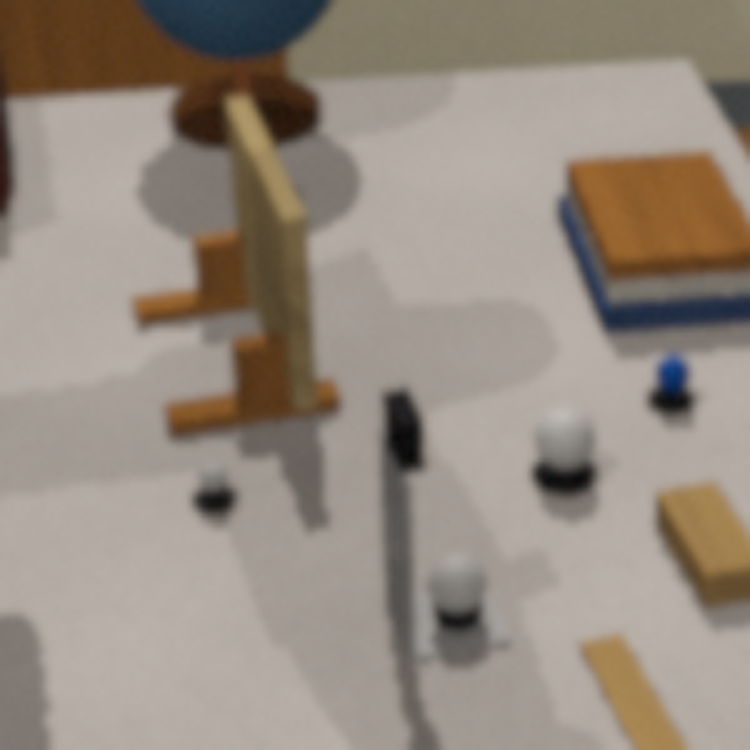

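```bash
cat > fit.py <<'E'
from h import *
from scipy.optimize import least_squares
def uv(c,u0,v0,k): c=np.array(c,float); return (c+.5)/k-.5+[u0,v0]
def W(p,L):
    L=np.array(L,float); c,s=np.cos(p[2]),np.sin(p[2])
    return np.c_[p[0]+c*L[:,0]-s*L[:,1],p[1]+s*L[:,0]+c*L[:,1],L[:,2]]
def fit(obs,p0):
    f=lambda p:np.concatenate([(proj(s,W(p,L))-u).ravel() for s,L,u in obs])
    r=least_squares(f,p0,loss='soft_l1'); return r.x,r.fun.reshape(-1,2)
E
python3 - <<'E'
from fit import *
s=load('scene0');sd=load('side0')
P=[([0,-.11,.172],(143,103)),([0,.11,.172],(710,192)),([-.018,-.11,.172],(150,68)),([-.018,.11,.172],(716,157))]
Q=[([-.018,-.11,.172],(272,222)),([0,-.11,.172],(300,214)),([-.018,.11,.172],(228,97)),([0,.11,.172],(245,94))]
A=(s,[a for a,_ in P],uv([b for _,b in P],340,175,6)); B=(sd,[a for a,_ in Q],uv([b for _,b in Q],160,100,5))
for o in([A],[A,B]):
    p,r=fit(o,[.5,.2,0]);print('panel',p.round(4),r.round(1).tolist())
    c,sn=np.cos(p[2]),np.sin(p[2])
    X=onplane(s,uv([(346,181)],340,175,6),[c,sn,0],c*p[0]+sn*p[1]+.0115)
    print('stud',X, 'y_off',(X[0]-[p[0],p[1],0])@[-sn,c,0])
h=.0205
P=[([.016,-.02,.171],(283,150)),([0,-.02,.171],(290,131)),([0,.02,.171],(387,145)),([.016,.02,.135],(383,221)),([.016,-.02,.135],(285,208)),([.004,.032,.135],(416,203)),([.066,-.032,.0],(243,472)),([.066,.032,0],(380,497))]
Q=[([0,-.02,.171],(388,408)),([0,.02,.171],(385,394)),([.016,-.02,.135],(420,467)),([.016,-.02,.171],(415,410)),([.066,.032,.004],(508,640)),([.066,-.032,.004],(530,750))]
A=(s,[a for a,_ in P],uv([b for _,b in P],200,150,6)); B=(sd,[a for a,_ in Q[:5]],uv([b for _,b in Q[:5]],160,100,5))
for o in([A],[A,B]):
    p,r=fit(o,[.5,0,0]);print('lamp',p.round(4),r.round(1).tolist())
for n,z,u in[('small',.022,(758,243)),('big',.034,(590,690))]: print(n,onz(s,uv([u],200,150,6),z))
E
```

```text
panel [0.4974 0.2071 0.1525] [[-0.3, 0.1], [1.8, 0.3], [-1.1, -0.3], [0.2, -0.4]]
stud [[0.51301873 0.18102096 0.15848644]] y_off -0.028139904771257822
panel [0.4959 0.2069 0.1386] [[-0.2, -0.9], [1.8, 0.3], [-0.9, -1.3], [0.3, -0.3], [1.6, -0.7], [1.1, 0.2], [-0.6, -0.1], [0.5, -0.0]]
stud [[0.51109175 0.18143184 0.15590063]] y_off -0.027325465399795308
lamp [ 0.5407 -0.1551  0.1285] [[-0.3, 0.8], [0.1, -1.2], [0.2, -0.8], [-0.5, 0.6], [-0.0, -0.0], [-0.1, 0.6], [0.0, -0.3], [0.6, 0.0]]
lamp [ 0.5407 -0.1543  0.0943] [[-0.1, 0.6], [0.6, -1.4], [0.5, -0.5], [-0.4, 0.9], [0.1, -0.2], [0.0, 1.0], [-0.4, -0.8], [-0.0, 0.3], [1.0, 3.1], [-1.1, -1.2], [0.2, 0.8], [1.0, 2.0], [-5.2, -11.8]]
small [[0.42932341 0.00723262 0.022     ]]
big [[6.75333260e-01 1.55821272e-04 3.40000000e-02]]
```

Emit:
jog_arm([
  [[-33,-4,57,2],[-66,-8,114,4],[-98,-12,171,6],[-131,-16,228,8],[-164,-20,285,10],[-196,-24,342,12],[-229,-27,399,14],[-262,-30,458,14]],
], gripper=1)

```text
t: 1.15
position: [0.5306, -0.1739, 0.2788]
tcp_rot: [0.529, -0.528, 0.47, -0.47]
ft_force: [0.9, -1.8, 0.1]
opening: 0.999
```

Emit:
jog_arm([
  [[0,0,0,0],[0,0,0,0]],
])

```text
t: 1.4
position: [0.5305, -0.1738, 0.2785]
tcp_rot: [0.529, -0.529, 0.47, -0.469]
ft_force: [-0.2, 0.4, 0.2]
opening: 1.007
```

Run:
```python
from h import *
for n in['scene','wrist']: snap(n,n+'1')
t=telemetry.sense();print(t['t'],t['position'],t['tcp_rot'],t['ft_force'])
cv2.imwrite('pics/w1b.png',cv2.resize(cv2.imread('pics/wrist1.png'),None,fx=1.5,fy=1.5,interpolation=cv2.INTER_CUBIC))
```

```text
1.5 [ 0.53003621 -0.17484434  0.27859574] [ 0.52815647 -0.52795278  0.470579   -0.46997022] [-0.02374818  0.4157013   0.82107051]
```

View pics/w1b.png

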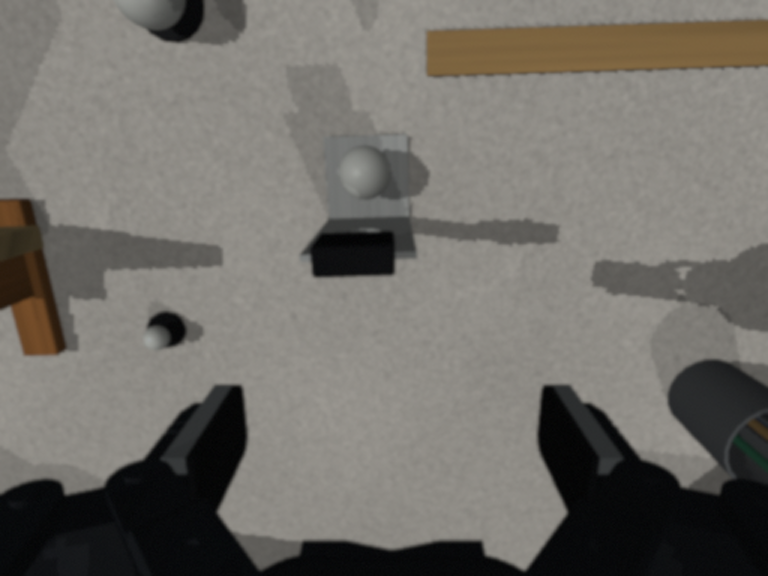

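Run:
```python
from h import *
import numpy as np
im=np.array(load('wrist1')['frame'])[75:195,190:300,::-1].astype(float)
im=np.clip(im*1.0,0,255); im=255*(im/255)**.45
cv2.imwrite('pics/c4.png',cv2.resize(im.astype(np.uint8),None,fx=6,fy=5,interpolation=cv2.INTER_CUBIC) if 0 else cv2.resize(im.astype(np.uint8),None,fx=5,fy=5,interpolation=cv2.INTER_CUBIC))
```

```text
(no output)
```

View pics/c4.png

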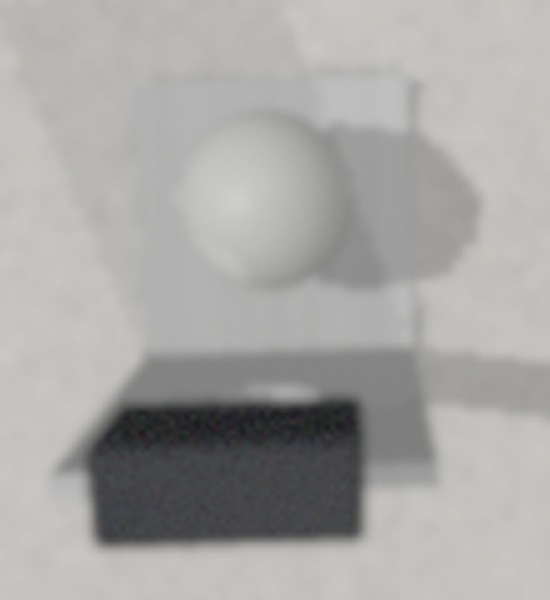

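```bash
cat > lampfit.py <<'E'
from fit import *
from scipy.spatial.transform import Rotation as Ro
w=load('wrist1')
# image right = -lamp y
P=[([.016,.02,.171],(93,447)),([.016,-.02,.171],(361,447)),([0,.02,.171],(97,543)),([0,-.02,.171],(361,538)),([.016,.02,.135],(120,405)),([.016,-.02,.135],(357,400)),([.004,.032,.135],(64,468)),([.004,-.032,.135],(434,465)),([.066,.032,.004],(140,80)),([.066,-.032,.004],(410,76)),([.004,.032,.004],(146,355)),([.004,-.032,.004],(415,348))]
A=(w,[a for a,_ in P],uv([b for _,b in P],190,75,5))
p,r=fit([A],[.54,-.155,.1]);print('lamp',p.round(4),np.degrees(p[2]),r.round(1).tolist())
t=telemetry.sense();q=t['tcp_rot'];M=Ro.from_quat(np.r_[q[1:],q[0]]).as_matrix()
print(M.round(3)); yaw=np.arctan2(M[1,2],M[0,2]);print('toolyaw',np.degrees(yaw),t['position'])
g=W(p,[[.008,0,.153]])[0];print(g,'shift mm',M.T@(g-t['position'])*1000,'turn',np.degrees(yaw-p[2]))
E
python3 lampfit.py
```

```text
lamp [ 0.5394 -0.1553  0.131 ] 7.503989605583115 [[-2.2, -0.4], [1.3, -1.2], [-1.6, 2.4], [1.6, 2.6], [-0.5, -1.1], [1.9, -0.8], [-3.2, 1.1], [1.4, 0.6], [-1.7, -0.2], [0.8, -0.2], [-0.1, -0.4], [0.0, 0.2]]
[[ 0.115 -0.     0.993]
 [-0.993  0.001  0.115]
 [-0.001 -1.    -0.   ]]
toolyaw 6.6248003365277155 [ 0.53003621 -0.17484434  0.27859574]
[ 0.54729909 -0.15422289  0.153     ] shift mm [-18.387384   125.6041394   19.57155066] turn -0.8791892690553993
```

Run:
```python
from h import *
s=load('wrist1'); im=np.array(s['frame']).mean(2)
print(im[178,200:275].round().astype(int).tolist());print(im[95,205:285].round().astype(int).tolist()); print(im[145:192,235].round().astype(int).tolist())
R=np.array(s['R']);print(-R.T@s['t'],R,s['mtx'],s['k1'])
```

```text
[142, 142, 139, 138, 136, 136, 129, 106, 65, 27, 14, 14, 14, 13, 13, 14, 12, 13, 13, 14, 14, 15, 15, 13, 15, 14, 15, 13, 15, 13, 15, 14, 15, 13, 15, 15, 13, 13, 15, 15, 15, 15, 15, 14, 15, 15, 16, 14, 15, 16, 16, 16, 15, 16, 16, 15, 15, 16, 15, 17, 15, 24, 56, 96, 126, 136, 136, 133, 131, 132, 135, 138, 140, 140, 141]
[122, 122, 122, 123, 125, 125, 125, 123, 122, 120, 119, 117, 116, 117, 116, 115, 114, 114, 115, 115, 116, 118, 118, 118, 118, 118, 117, 116, 116, 117, 116, 115, 115, 115, 115, 114, 113, 111, 111, 111, 113, 114, 115, 114, 114, 113, 114, 116, 119, 123, 130, 132, 133, 133, 132, 132, 132, 131, 130, 131, 133, 135, 135, 134, 133, 127, 111, 99, 108, 124, 132, 135, 137, 139, 137, 136, 135, 136, 138, 140]
[85, 67, 60, 59, 60, 59, 60, 61, 59, 49, 30, 13, 6, 3, 4, 3, 5, 7, 5, 9, 12, 15, 15, 15, 14, 15, 15, 15, 15, 15, 14, 15, 14, 15, 13, 16, 13, 22, 54, 94, 122, 135, 138, 137, 137, 137, 137]
[ 0.60414575 -0.1662368   0.40135715] [[ 1.16343776e-01 -9.93208963e-01 -2.85447859e-04]
 [-9.48327729e-01 -1.11171830e-01  2.97178974e-01]
 [-2.95192554e-01 -3.43042257e-02 -9.54821751e-01]] [[334.20022701   0.         261.14190138]
 [  0.         334.20022701 196.77011475]
 [  0.           0.           1.        ]] 0.0025623194234813576
```

```bash
cat >> lampfit.py <<'E'
def f(v):
    s=dict(w); s['t']=np.array(w['t'])+v[3:6]
    rv=Ro.from_rotvec(v[6:9]).as_matrix(); s['R']=rv@np.array(w['R']); s['t']=rv@np.array(w['t'])+v[3:6]
    return np.r_[(proj(s,W(v[:3],A[1]))-A[2]).ravel()/.6, v[3:6]/.003, v[6:9]/.006]
R2=least_squares(f,np.r_[p,np.zeros(6)]);v=R2.x;print(v.round(4),(R2.fun[:-6]*.6).reshape(-1,2).round(1).tolist())
g=W(v[:3],[[.008,0,.153]])[0];print(g,'shift mm',M.T@(g-t['position'])*1000,'turn',np.degrees(yaw-v[2]))
E
python3 lampfit.py | tail -2
```

```text
[ 0.5353 -0.1543  0.1304  0.     -0.0033  0.0102  0.007   0.0027  0.0008] [[-0.7, -0.6], [0.2, -1.3], [-0.1, 1.2], [0.5, 1.6], [0.6, -1.1], [1.0, -0.8], [-1.5, 0.5], [-0.0, 0.1], [-0.7, 0.8], [0.3, 0.8], [0.9, -0.9], [-0.5, -0.2]]
[ 0.54324709 -0.15322186  0.153     ] shift mm [-19.84919445 125.60675684  15.66209514] turn -0.8474332073804574
```

Emit:
jog_arm([
  [[-10,20,9,-0.5],[-19,40,18,-0.9],[-19,60,18,-0.9],[-19,60,18,-0.9]],
])

```text
t: 2.0
position: [0.5447, -0.1527, 0.2155]
tcp_rot: [-0.532, 0.532, -0.468, 0.464]
ft_force: [-0.4, 0.3, 0.3]
opening: 1.0
```

Run:
```python
from h import *
for n in['scene','wrist','side']: snap(n,n+'2')
t=telemetry.sense();print(t['t'],t['position'],t['tcp_rot'],t['ft_force'])
im=cv2.imread('pics/wrist2.png')[100:384,80:440]; im=(255*(im/255)**.5).astype(np.uint8)
cv2.imwrite('pics/w2b.png',cv2.resize(im,None,fx=2,fy=2,interpolation=cv2.INTER_CUBIC))
crop('scene2',200,120,330,250,5,'s2b')
crop('side2',190,130,290,230,6,'d2b')
```

```text
2.15 [ 0.54584583 -0.1537751   0.21888545] [ 0.53189999 -0.53159074  0.46629285 -0.46590199] [ 0.28347542 -0.94660066  0.24552147]
```

View pics/w2b.png

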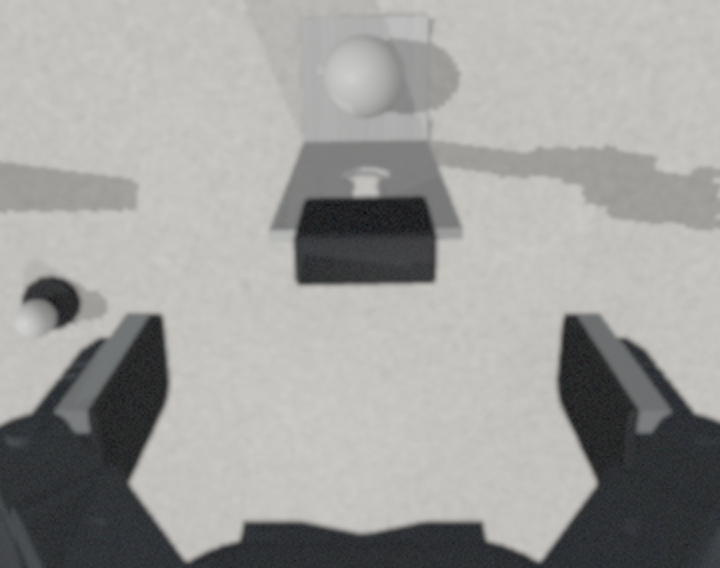

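View pics/s2b.png

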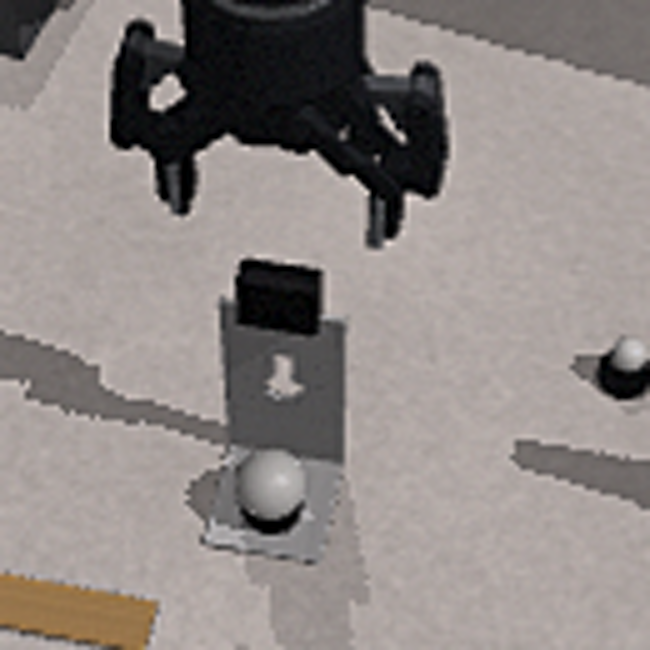

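View pics/d2b.png

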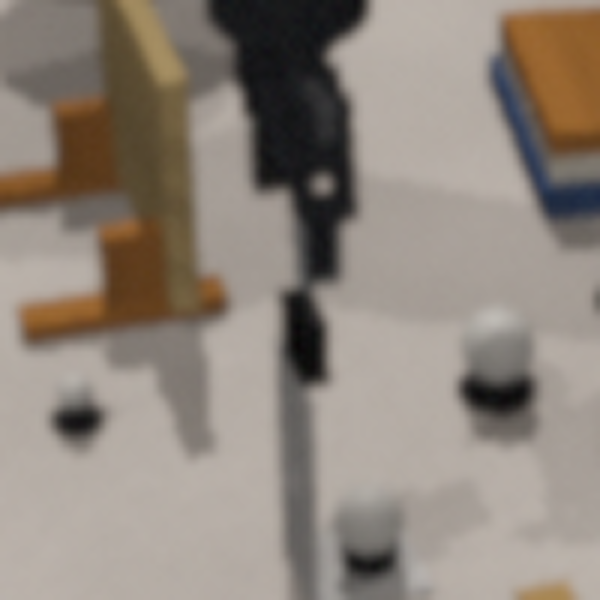

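```bash
cat > lf2.py <<'E'
from fit import *
from scipy.spatial.transform import Rotation as Ro
L=[[.016,.02,.171],[.016,-.02,.171],[0,.02,.171],[0,-.02,.171],[.016,.02,.135],[.016,-.02,.135],[.004,.032,.135],[.004,-.032,.135],[.066,.032,.004],[.066,-.032,.004],[.004,.032,.004],[.004,-.032,.004]]
u1=uv([(93,447),(361,447),(92,543),(361,540),(120,405),(357,400),(64,468),(434,465),(140,80),(410,76),(146,355),(415,348)],190,75,5)
u2=uv([(296,238),(435,235),(298,283),(435,282),(307,199),(424,198),(274,230),(459,230),(303,17),(430,17),(306,142),(433,141)],80,100,2)
w1,w2=load('wrist1'),load('wrist2')
S=[([.016,-.02,.171],(283,150)),([0,-.02,.171],(290,131)),([0,.02,.171],(387,145)),([.016,.02,.135],(383,221)),([.016,-.02,.135],(285,208)),([.004,.032,.135],(416,203)),([.066,-.032,.0],(243,472)),([.066,.032,0],(380,497))]
sc=load('scene0'); Ls=[a for a,_ in S]; us=uv([b for _,b in S],200,150,6)
def corr(w,v):
    s=dict(w); rv=Ro.from_rotvec(v[3:6]).as_matrix(); s['R']=rv@np.array(w['R']); s['t']=rv@np.array(w['t'])+v[:3]; return s
def f(v):
    r=[(proj(corr(w,v[3:9]),W(v[:3],L))-u).ravel()/.6 for w,u in((w1,u1),(w2,u2))]
    r.append((proj(corr(sc,v[9:15]),W(v[:3],Ls))-us).ravel()/.6)
    return np.r_[np.concatenate(r),v[3:6]/.003,v[6:9]/.006,v[9:12]/.003,v[12:15]/.004]
if __name__=='__main__':
    r=least_squares(f,np.r_[.54,-.155,.13,np.zeros(12)]);v=r.x;print(v.round(4).tolist()); np.save('v.npy',v)
    print((r.fun[:-12]*.6).reshape(-1,2).round(1).tolist())
    t=telemetry.sense();q=t['tcp_rot'];M=Ro.from_quat(np.r_[q[1:],q[0]]).as_matrix();yaw=np.arctan2(M[1,2],M[0,2])
    g=W(v[:3],[[.008,0,.153]])[0];print(g,'shift mm',M.T@(g-t['position'])*1000,'turn',np.degrees(yaw-v[2]),M[:,1])
    sd=load('side2'); T=np.array(t['position']); x=M[:,0]; 
    print((proj(sd,[T+[0,0,-.02],T+x*.05+[0,0,-.02]]+[W(v[:3],[[.0,-.02,.171]])[0],W(v[:3],[[.016,-.02,.135]])[0]])-[190,130])*6)
E
python3 lf2.py
```

```text
[0.5385, -0.1565, 0.1335, -0.002, 0.001, 0.0087, 0.0097, 0.0034, -0.0005, 0.0005, 0.0007, 0.0003, -0.0014, -0.0001, 0.0009]
[[-0.4, 0.4], [1.1, -0.6], [1.3, 2.4], [1.4, 2.1], [1.0, -0.5], [1.8, -0.3], [-1.2, 1.3], [0.9, 0.6], [-0.6, 0.6], [0.7, 0.4], [1.2, -0.8], [0.1, -0.3], [-0.6, -1.8], [0.4, -0.4], [-0.7, 1.3], [-0.4, 1.7], [-0.7, -2.0], [0.6, -1.6], [-1.3, -0.7], [0.3, -0.8], [-0.9, 0.6], [-0.1, 0.4], [-0.5, -1.1], [-3.3, -0.7], [-0.3, 0.8], [0.1, -1.2], [0.2, -0.8], [-0.5, 0.6], [-0.1, 0.0], [-0.2, 0.6], [0.1, -0.3], [0.6, 0.0]]
[ 0.54647098 -0.15540683  0.153     ] shift mm [ 1.74595136 65.8842242   0.40832345] turn -0.11956318270443954 [-1.27395193e-04  6.93249138e-04 -9.99999752e-01]
[[289.91353121 254.28981152]
 [315.49161742 307.80556071]
 [286.95962838 328.37205647]
 [320.39403016 384.53667427]]
```

Run:
```python
from h import *
for i in range(4):
    t=telemetry.sense();print(t['t'],t['position'])
```

```text
2.15 [ 0.54584583 -0.1537751   0.21888545]
2.15 [ 0.54584583 -0.1537751   0.21888545]
2.15 [ 0.54584583 -0.1537751   0.21888545]
2.15 [ 0.54584583 -0.1537751   0.21888545]
```

Emit:
jog_arm([
  [[0,20,0,-0.1],[0,40,0,-0.1],[0.5,59,0.5,-0.1],[0.5,59,0.5,-0.1],[0.5,59,0.5,-0.1]],
])

```text
t: 2.78
position: [0.5465, -0.1542, 0.1601]
tcp_rot: [0.532, -0.532, 0.466, -0.466]
ft_force: [-0.3, -0.4, 0.6]
opening: 1.0
```

Run:
```python
from h import *
for n in['scene','side']: snap(n,n+'3')
for i in range(2):
    t=telemetry.sense();print(t['t'],t['position'],t['ft_force'])
crop('scene3',200,120,330,250,5,'s3b')
crop('side3',190,130,290,230,6,'d3b')
```

```text
2.875 [ 0.54682197 -0.15441203  0.16076663] [ 1.17105152 -0.24400205 -0.14119186]
2.875 [ 0.54682197 -0.15441203  0.16076663] [ 1.17105152 -0.24400205 -0.14119186]
```

View pics/s3b.png

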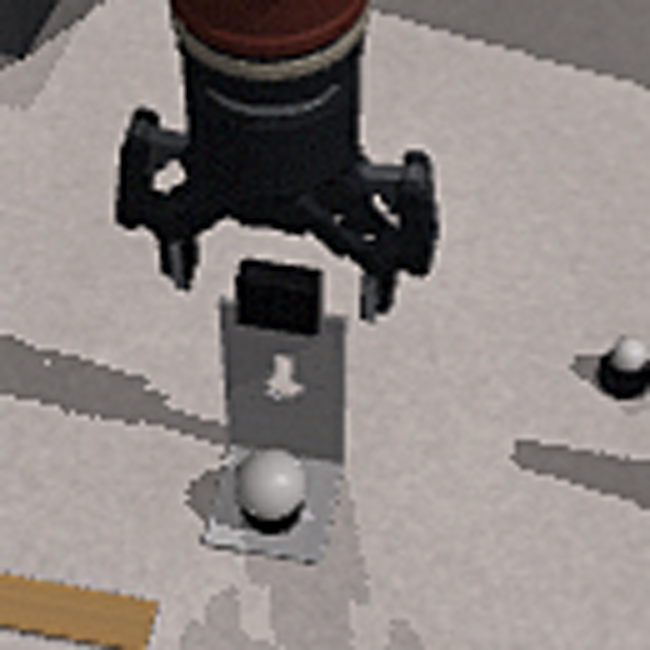

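View pics/d3b.png

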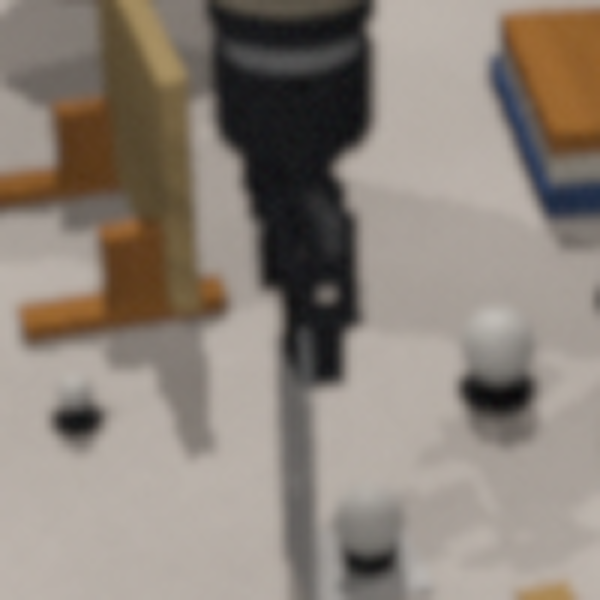

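Emit:
jog_arm([
  [[0,0,0,0],[0,0,0,0],[0,0,0,0],[0,0,0,0],[0,0,0,0],[0,0,0,0]],
], gripper=-1, squeeze=60)

```text
t: 3.62
position: [0.547, -0.1544, 0.1613]
tcp_rot: [0.533, -0.532, 0.465, -0.466]
ft_force: [-0.8, 1.5, 4.8]
opening: 0.461
```

Emit:
jog_arm([
  [[0,0,0,0],[0,-5,0,0],[0,-20,0,0],[0,-50,0,0],[0,-80,0,0],[0,-110,0,0],[0,-110,0,0],[0,-110,0,0]],
])

```text
t: 4.62
position: [0.5466, -0.1543, 0.2704]
tcp_rot: [0.532, -0.532, 0.465, -0.466]
ft_force: [0.3, 0.0, -2.8]
opening: 0.458
```

Run:
```python
from h import *
for n in['scene','wrist']: snap(n,n+'4')
t=telemetry.sense();print(t['t'],t['position'],t['tcp_rot'],t['ft_force'],t['torque'],t['opening'])
im=cv2.imread('pics/wrist4.png')[0:384,80:440]; im=(255*(im/255)**.5).astype(np.uint8)
cv2.imwrite('pics/w4b.png',cv2.resize(im,None,fx=1.5,fy=1.5,interpolation=cv2.INTER_CUBIC))
crop('scene4',180,60,480,260,2.6,'s4b')
```

```text
4.725 [ 0.54629831 -0.15412365  0.26974738] [ 0.53232676 -0.53200509  0.46593971 -0.46529452] [ 0.43739055  0.25221538 -2.86626212] [0.0075751  0.05782727 0.00848774] 0.455457933618933
```

View pics/w4b.png

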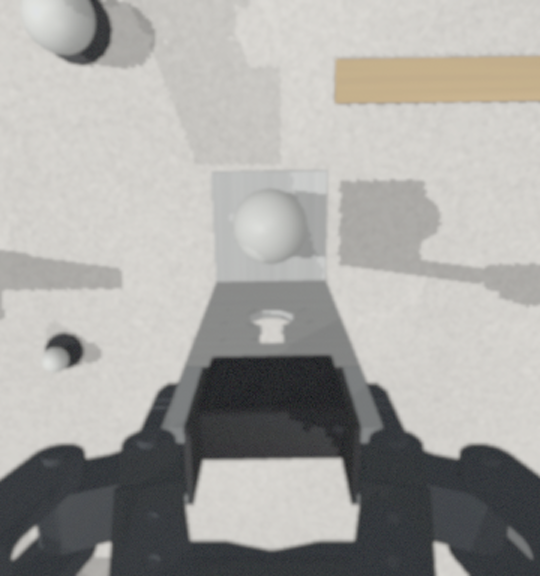

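View pics/s4b.png

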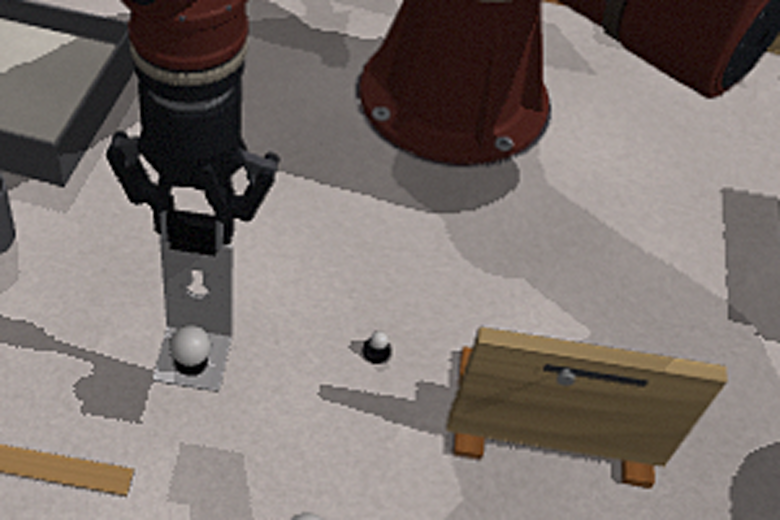

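Emit:
jog_arm([
  [[-10,0,25,0],[-60,0,50,0],[-120,0,67,0],[-175,0,67,-0.5],[-225,0,67,-0.5],[-240,0,67,-0.5],[-240,0,67,-0.5],[-240,0,67,-0.5]],
])

```text
t: 5.72
position: [0.581, 0.0914, 0.2694]
tcp_rot: [-0.534, 0.534, -0.464, 0.463]
ft_force: [0.7, -0.5, -2.9]
opening: 0.458
```

Run:
```python
from h import *
for n in['scene','wrist','side']: snap(n,n+'5')
t=telemetry.sense();print(t['t'],t['position'],t['tcp_rot'],t['ft_force'],t['torque'],t['opening'])
im=cv2.imread('pics/wrist5.png'); im=(255*(im/255)**.6).astype(np.uint8)
cv2.imwrite('pics/w5b.png',cv2.resize(im,None,fx=1.5,fy=1.5,interpolation=cv2.INTER_CUBIC))
crop('scene5',300,100,470,260,4,'s5b')
crop('side5',150,80,270,210,5,'d5b')
```

```text
5.875 [0.58104598 0.09141843 0.26979165] [ 0.53388657 -0.53373204  0.4640679  -0.46339641] [ 0.86531061 -0.28372583 -2.05879252] [ 0.00260932  0.04554932 -0.01211586] 0.4556189064263237
```

View pics/w5b.png

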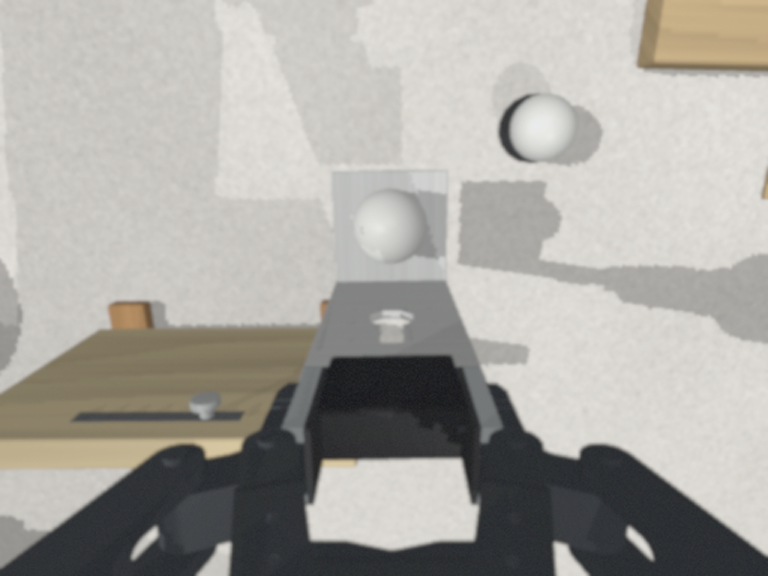

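View pics/s5b.png

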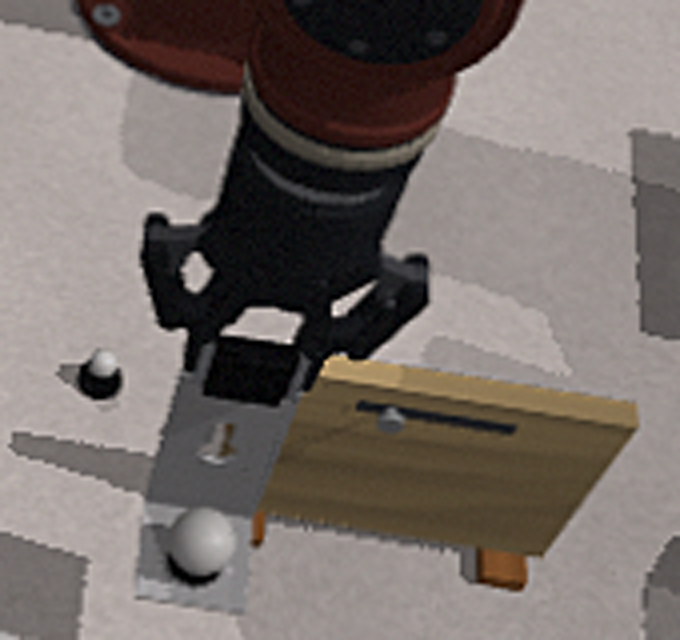

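View pics/d5b.png

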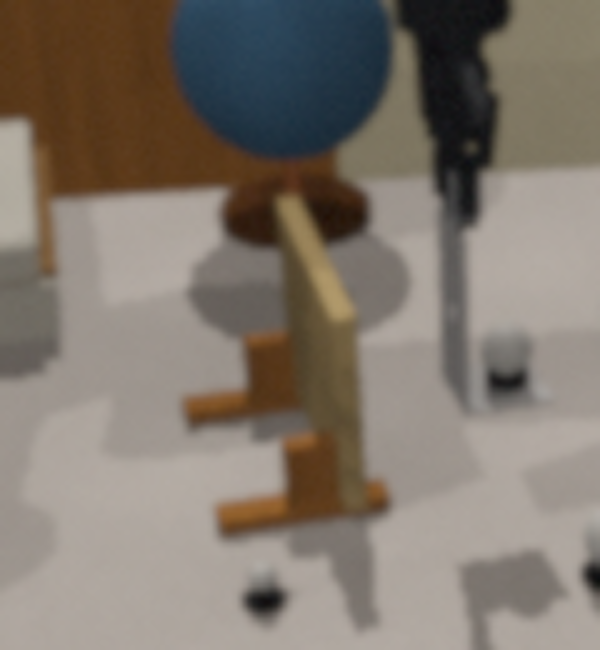

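Run:
```python
from h import *
crop('wrist5',0,190,200,320,4,'c5a')
crop('wrist5',190,100,350,320,3.6,'c5l')
im=cv2.imread('pics/c5l.png');cv2.imwrite('pics/c5l.png',(255*(im/255)**.5).astype(np.uint8)[:, :])
crop('wrist5',110,240,190,300,8,'c5c')
```

```text
(no output)
```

View pics/c5a.png

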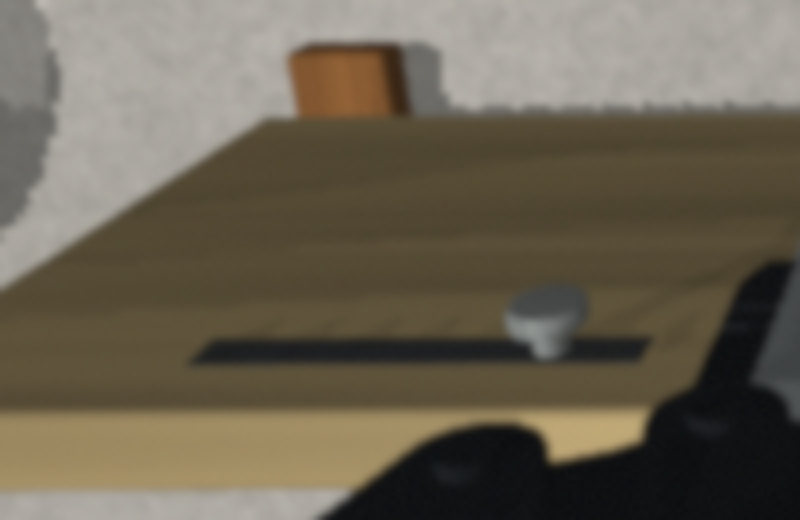

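View pics/c5l.png

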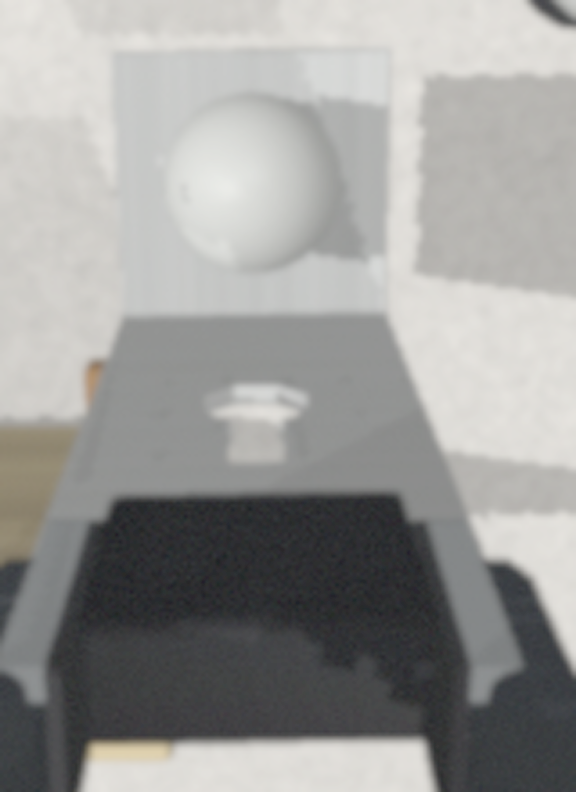

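View pics/c5c.png

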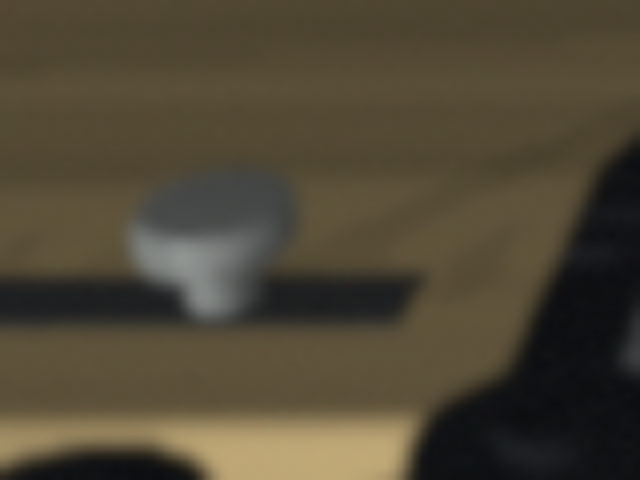

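```bash
cat > pf.py <<'E'
from fit import *
from scipy.spatial.transform import Rotation as Ro
w=load('wrist5')
T=np.array([0.58104598,0.09141843,0.2696]); q=[ 0.53388657,-0.53373204,0.4640679,-0.46339641]
M=Ro.from_quat(np.r_[q[1:],q[0]]).as_matrix()
LL=[([.066,.032,.004],(113,50)),([.066,-.032,.004],(391,48)),([.004,.032,.004],(123,317)),([.004,-.032,.004],(387,315)),([.016,.02,.135],(113,496)),([.016,-.02,.135],(401,494)),([0,.02,.171],(80,739)),([0,-.02,.171],(432,739)),([.004,.005,.099],(228,463)),([.004,-.005,.099],(285,463))]
lu=uv([b for _,b in LL],190,100,3.6); LL=np.array([a for a,_ in LL])
def lampW(l,dx,dz,pitch,yaw,dy):
    l=np.atleast_2d(l); c=np.c_[-l[:,1],-(l[:,2]-.153),l[:,0]-.008]
    c=Ro.from_rotvec([pitch,yaw,0]).apply(c)+[dy,.0075+dz,dx]
    return T+c@M.T
def cam(v):
    s=dict(w); rv=Ro.from_rotvec(v[3:6]).as_matrix(); s['R']=rv@np.array(w['R']); s['t']=rv@np.array(w['t'])+v[:3]
    m=np.array(w['mtx'],float).copy(); m[0,0]*=1+v[6]; m[1,1]*=1+v[6]; s['mtx']=m; return s
def panW(P,l):
    l=np.atleast_2d(np.array(l,float)); c,s=np.cos(P[2]),np.sin(P[2]); return np.c_[P[0]+c*l[:,0]-s*l[:,1],P[1]+s*l[:,0]+c*l[:,1],l[:,2]]
def lined(s,A,B,u):
    a,b=proj(s,np.r_[A,B]); n=np.array([-(b-a)[1],(b-a)[0]]); n/=np.linalg.norm(n); return (np.array(u)-a)@n
# params: cam7, lamp dx dz pitch yaw dy, panel x y yaw, slit, study
ft=uv([(10,411),(640,408)],0,190,4); bt=uv([(10,491),(330,490)],0,190,4); le=uv([(240,135),(20,279)],0,190,4)
sl=uv([(203,352),(645,350)],0,190,4); st=uv([(215,203)],110,240,8); sh=uv([(212,312)],110,240,8)
def f(v):
    s=cam(v[:7]); r=[(proj(s,lampW(LL,*v[7:12]))-lu).ravel()/.5]
    P=v[12:15]
    r.append(lined(s,panW(P,[0,.11,.172]),panW(P,[0,-.11,.172]),ft)/.4)
    r.append(lined(s,panW(P,[-.018,.11,.172]),panW(P,[-.018,-.11,.172]),bt)/.4)
    r.append(lined(s,panW(P,[0,.11,.172]),panW(P,[0,.11,.03]),le)/.5)
    r.append((proj(s,panW(P,[[0,v[15],.15],[0,-v[15],.15]]))-sl).ravel()/.5)
    r.append((proj(s,panW(P,[[.0115,v[16],.15]]))-st).ravel()/.5)
    return np.r_[np.concatenate(r),v[:3]/.003,v[3:6]/.006,v[6]/.01,v[7]/.003,v[8]/.0015,v[9]/.015,v[10]/.01,v[11]/.0007]
v0=np.r_[np.zeros(12),.4965,.207,.145,.05,-.028]
r=least_squares(f,v0);v=r.x
sd=np.sqrt(np.diag(np.linalg.inv(r.jac.T@r.jac)))
for n,a,b in zip('tx ty tz rx ry rz f dx dz pitch yaw dy px py pyaw slit stud'.split(),v,sd): print(n,round(a,4),round(b,4))
print(r.fun[:-12].round(1).tolist())
P=v[12:15]
# required motion: hole centre to (stud), lamp yaw -> panel yaw
hole=lampW([0,0,.068],*v[7:12])[0]; tgt=panW(P,[[0,v[16],.15]])[0]
print('hole',hole,'stud root',tgt,'tool mm',M.T@(tgt-hole)*1000,'turn',np.degrees(np.arctan2(M[1,2],M[0,2])-v[14]),'lampyaw',np.degrees(v[10]))
J=np.zeros((3,len(v)))
for i in range(len(v)):
    d=v.copy(); d[i]+=1e-6
    g=lambda v:M.T@(panW(v[12:15],[[0,v[16],.15]])[0]-lampW([0,0,.068],*v[7:12])[0])*1000
    J[:,i]=(g(d)-g(v))/1e-6
print('sd',np.sqrt(np.diag(J@np.linalg.inv(r.jac.T@r.jac)@J.T)))
E
python3 pf.py
```

```text
tx 0.0003 0.0008
ty -0.0015 0.0021
tz 0.0087 0.0016
rx -0.0027 0.0044
ry -0.0004 0.0023
rz -0.0023 0.0049
f 0.0106 0.0056
dx -0.0011 0.0022
dz -0.0006 0.0011
pitch 0.0093 0.0048
yaw -0.0052 0.0058
dy 0.0 0.0007
px 0.4911 0.0026
py 0.2101 0.0011
pyaw 0.1447 0.0058
slit 0.0463 0.0004
stud -0.027 0.0005
[0.7, 2.2, 1.1, 2.1, 1.2, -1.9, -0.5, -1.8, -0.5, -4.2, -1.2, -4.2, 1.7, 3.1, -1.1, 1.7, -0.8, 1.4, 0.1, 1.1, -0.9, -0.2, -0.6, 0.1, 0.6, 1.2, 0.4, 0.1, 0.4, -0.4, -0.0, -0.3]
hole [0.57279813 0.090278   0.17758732] stud root [0.4950051  0.18343715 0.15      ] tool mm [-103.09661932   27.70531103  -63.99176213] turn -0.2532409204102489 lampyaw -0.29570269000712956
sd [0.74121213 1.07609092 0.94821409]
```

Emit:
jog_arm([
  [[-25,0,0,0],[-65,8,0,-0.2],[-95,18,0,-0.2],[-103,27.7,-10,-0.2],[-103,27.7,-28,-0.2],[-103,27.7,-42,-0.2],[-103,27.7,-44,-0.2],[-103,27.7,-44,-0.2]],
])

```text
t: 6.88
position: [0.5236, 0.1868, 0.2423]
tcp_rot: [0.535, -0.534, 0.463, -0.463]
ft_force: [-0.8, 1.0, -2.7]
opening: 0.456
```

Run:
```python
from h import *
for n in['scene','wrist','side']: snap(n,n+'6')
t=telemetry.sense();print(t['t'],t['position'],t['tcp_rot'],t['ft_force'],t['torque'],t['opening'])
def g(f,a,b,c,d,k,o):
    im=cv2.imread(f'pics/{f}.png')[b:d,a:c]; im=(255*(im/255)**.55).astype(np.uint8)
    cv2.imwrite(f'pics/{o}.png',cv2.resize(im,None,fx=k,fy=k,interpolation=cv2.INTER_CUBIC))
g('wrist6',180,90,360,310,2.7,'w6b')
g('scene6',340,120,450,270,4,'s6b')
g('side6',170,80,250,160,7,'d6b')
g('wrist6',230,180,300,240,9,'w6c')
```

```text
7.025 [0.52351242 0.18708067 0.24209983] [ 0.53460337 -0.53444228  0.46324834 -0.4625707 ] [-0.14975135  0.40485362 -1.98530145] [ 0.00315925  0.02976382 -0.02422851] 0.45702023569936445
```

View pics/w6b.png

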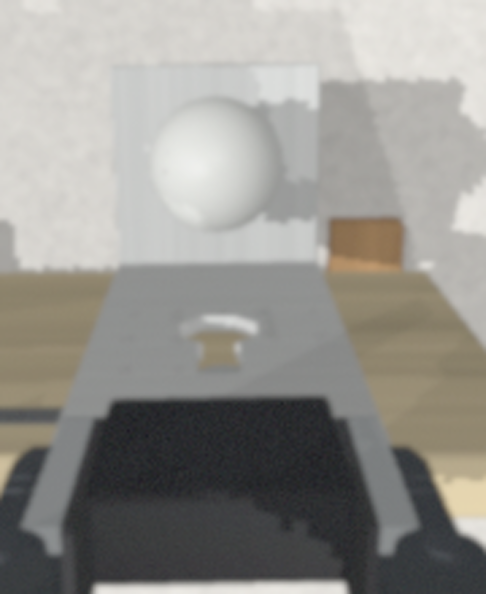

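View pics/s6b.png

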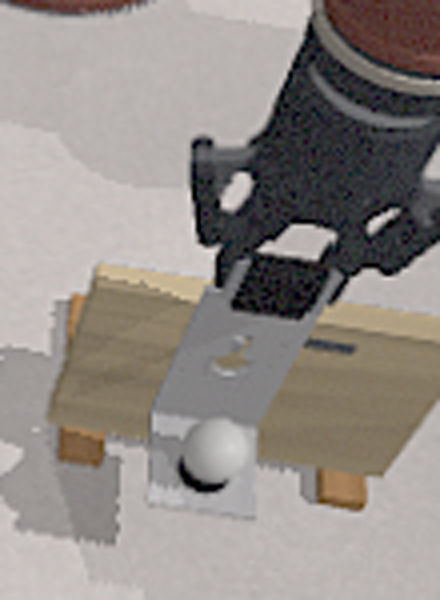

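View pics/d6b.png

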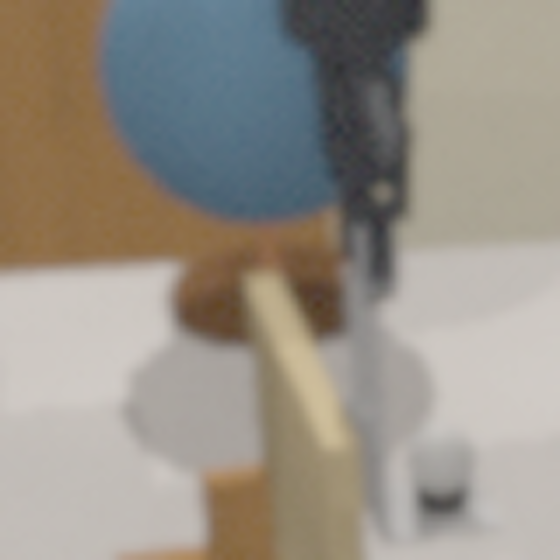

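View pics/w6c.png

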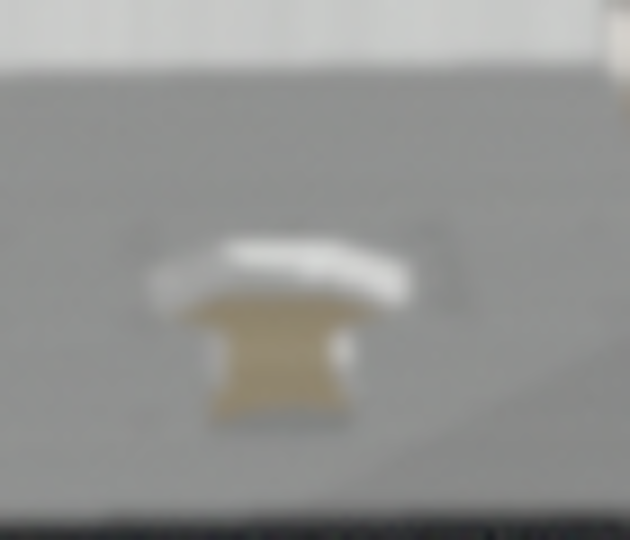

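Run:
```python
from h import *
crop('scene6',375,190,435,235,12,'s6c')
```

```text
(no output)
```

View pics/s6c.png

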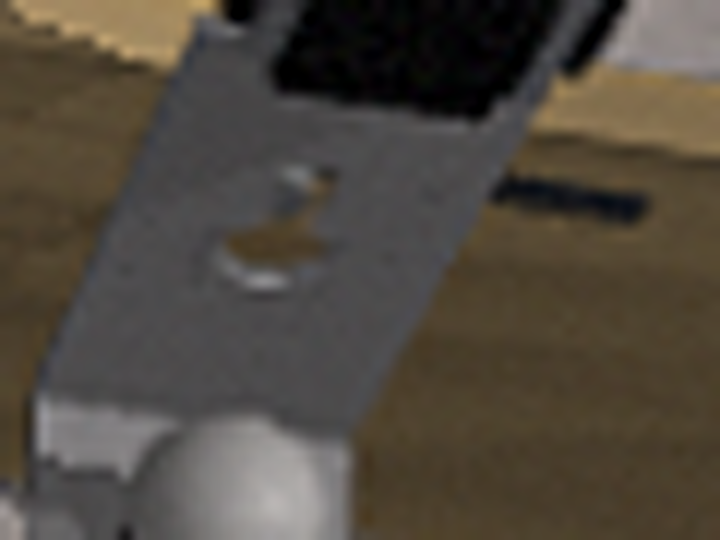

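```bash
cat > ov.py <<'E'
from pf import *
P=v[12:15]
def circ(x,y,z,r,n=40):
    a=np.linspace(0,2*np.pi,n); return np.c_[np.full(n,x),y+r*np.cos(a),z+r*np.sin(a)]
a8=np.pi/8+np.arange(9)*np.pi/4
hx=np.c_[np.zeros(9),.010/np.cos(np.pi/8)*np.cos(a8),.068+.010/np.cos(np.pi/8)*np.sin(a8)]
def overlay(pic,u0,v0,u1,v1,k,out,gx,dy=0,dz=0,off=(0,0)):
    s=load(pic); im=cv2.resize(np.array(s['frame'])[v0:v1,u0:u1,::-1],None,fx=k,fy=k,interpolation=cv2.INTER_CUBIC)
    def dr(X,c):
        u=((proj(s,X)+off-[u0,v0]+.5)*k-.5); cv2.polylines(im,[np.round(u*8).astype(np.int32)],False,c,1,cv2.LINE_AA,3)
    base=[gx,v[16]+dy,.15-.068+dz]
    for fx in(0,.004): dr(panW(P,hx+base+[fx,0,0]),(0,255,0))
    for fx in(0,.004): dr(panW(P,np.array([[fx,.005,.076],[fx,.005,.099],[fx,-.005,.099],[fx,-.005,.076]])+base),(0,255,0))
    dr(panW(P,np.array([[.004,.032,.004],[.004,.032,.135],[.004,-.032,.135],[.004,-.032,.004],[.004,.032,.004],[.066,.032,.004],[.066,-.032,.004],[.004,-.032,.004]])+base),(255,255,0))
    dr(panW(P,circ(.0115,v[16],.15,.008)),(0,0,255))
    dr(panW(P,[[0,.11,.172],[0,-.11,.172],[-.018,-.11,.172],[-.018,.11,.172]]),(255,0,255))
    dr(panW(P,[[0,v[15],.15],[0,-v[15],.15]]),(255,0,255))
    cv2.imwrite(f'pics/{out}.png',im)
E
python3 - <<'E'
from ov import *
overlay('scene6',365,165,455,250,8,'o6',.020)
E
```

```text
tx 0.0003 0.0008
ty -0.0015 0.0021
tz 0.0087 0.0016
rx -0.0027 0.0044
ry -0.0004 0.0023
rz -0.0023 0.0049
f 0.0106 0.0056
dx -0.0011 0.0022
dz -0.0006 0.0011
pitch 0.0093 0.0048
yaw -0.0052 0.0058
dy 0.0 0.0007
px 0.4911 0.0026
py 0.2101 0.0011
pyaw 0.1447 0.0058
slit 0.0463 0.0004
stud -0.027 0.0005
[0.7, 2.2, 1.1, 2.1, 1.2, -1.9, -0.5, -1.8, -0.5, -4.2, -1.2, -4.2, 1.7, 3.1, -1.1, 1.7, -0.8, 1.4, 0.1, 1.1, -0.9, -0.2, -0.6, 0.1, 0.6, 1.2, 0.4, 0.1, 0.4, -0.4, -0.0, -0.3]
hole [0.57279813 0.090278   0.17758732] stud root [0.4950051  0.18343715 0.15      ] tool mm [-103.09661932   27.70531103  -63.99176213] turn -0.2532409204102489 lampyaw -0.29570269000712956
sd [0.74121213 1.07609092 0.94821409]
```

View pics/o6.png

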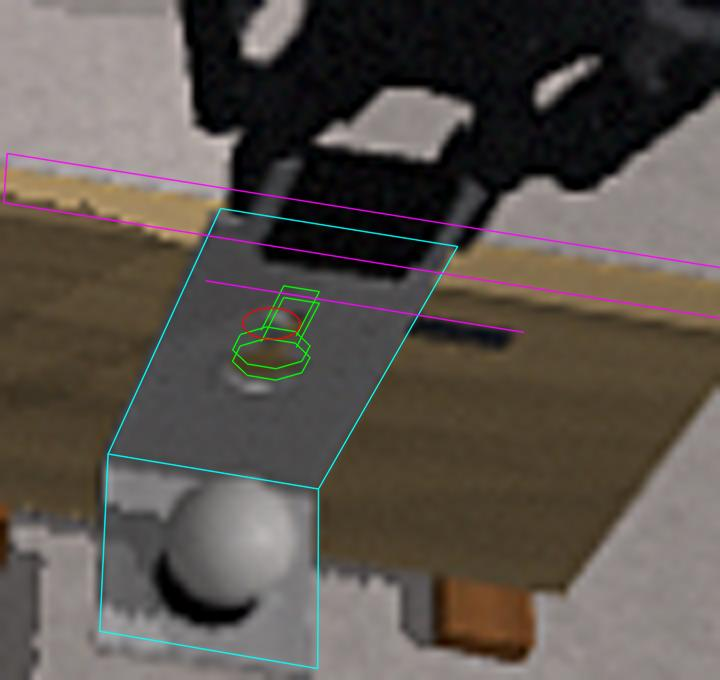

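```bash
python3 - >/dev/null <<'E'
from ov import *
overlay('scene6',370,180,430,245,11,'o6',.020,off=(-1.3,1.5))
E
```

```text
(no output)
```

View pics/o6.png

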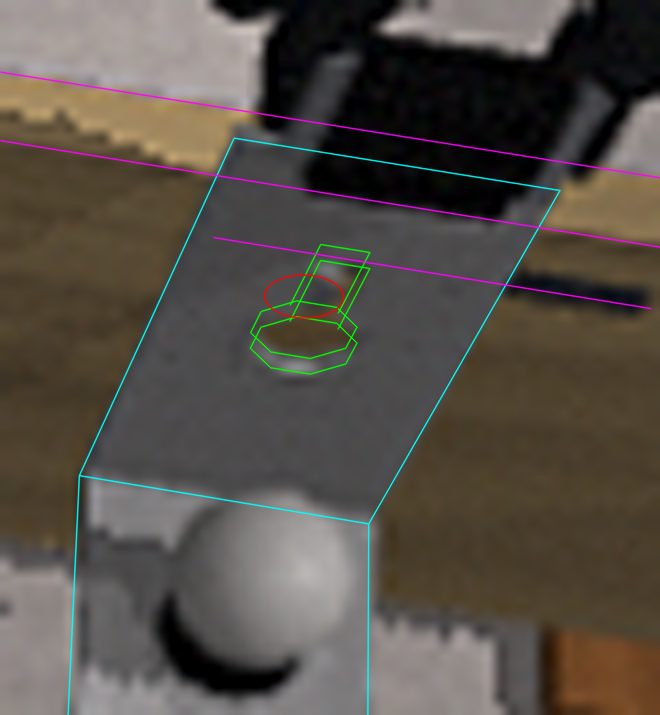

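Emit:
jog_arm([
  [[0,0,-3,0],[0,0,-6,0],[0,0,-8,0],[0,0,-10,0],[0,0,-10,0]],
])

```text
t: 7.65
position: [0.5135, 0.1857, 0.2422]
tcp_rot: [0.535, -0.534, 0.463, -0.463]
ft_force: [0.7, 0.6, -3.3]
opening: 0.457
```

Emit:
jog_arm([
  [[0,0,-1,0],[0,0,-2,0],[0,0,-2,0]],
])

```text
t: 8.02
position: [0.5115, 0.1854, 0.2422]
tcp_rot: [0.535, -0.534, 0.463, -0.463]
ft_force: [-0.1, -0.2, -2.4]
opening: 0.456
```

Emit:
jog_arm([
  [[0,0,-1,0],[0,0,-2,0],[0,0,-2,0]],
])

```text
t: 8.4
position: [0.5095, 0.1851, 0.2422]
tcp_rot: [0.535, -0.534, 0.463, -0.463]
ft_force: [0.5, 0.9, -3.0]
opening: 0.459
```

Run:
```python
from h import *
for n in['scene','wrist','side']: snap(n,n+'7')
t=telemetry.sense();print(t['t'],t['position'],t['tcp_rot'],t['ft_force'],t['torque'],t['opening'])
crop('scene7',370,180,430,235,11,'s7c')
def g(f,a,b,c,d,k,o):
    im=cv2.imread(f'pics/{f}.png')[b:d,a:c]; im=(255*(im/255)**.55).astype(np.uint8)
    cv2.imwrite(f'pics/{o}.png',cv2.resize(im,None,fx=k,fy=k,interpolation=cv2.INTER_CUBIC))
g('wrist7',230,180,300,240,9,'w7c')
```

```text
8.55 [0.50953369 0.18508691 0.24217496] [ 0.53465019 -0.5343967   0.46321201 -0.46260563] [ 0.64178777  1.24767154 -2.28563573] [ 0.0537476   0.05517432 -0.02760996] 0.4560591546834832
```

View pics/s7c.png

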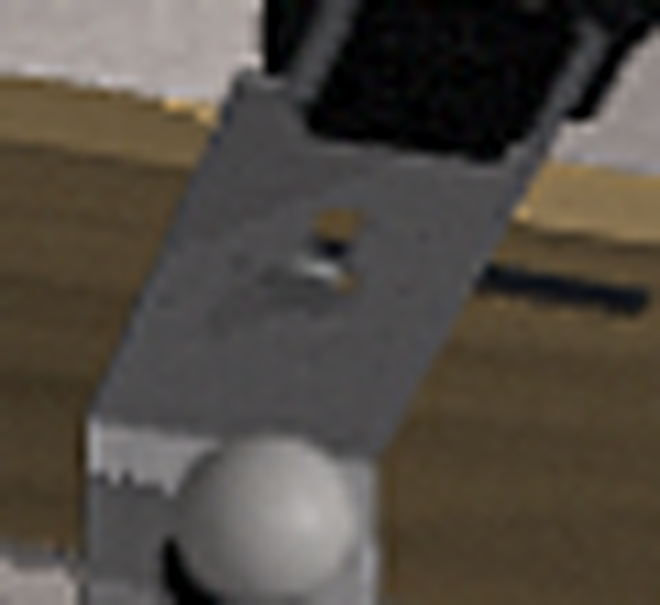

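View pics/w7c.png

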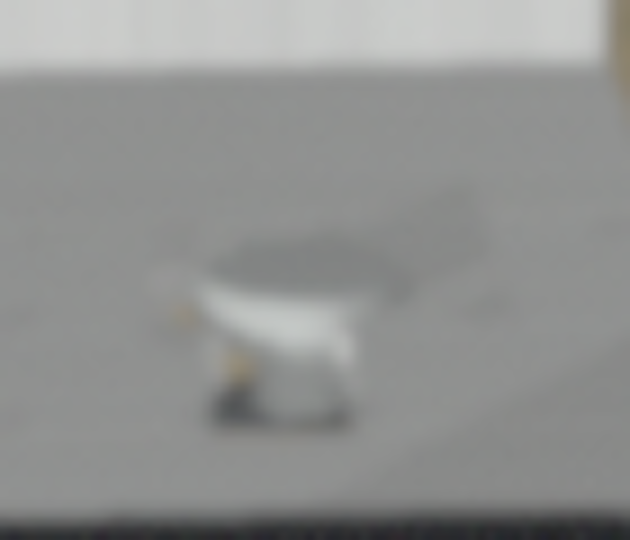

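Emit:
jog_arm([
  [[0.7,0,0,0],[1.5,0,0,0],[1.5,0,0,0]],
])

```text
t: 8.93
position: [0.5098, 0.1835, 0.2422]
tcp_rot: [0.535, -0.534, 0.463, -0.463]
ft_force: [0.5, 0.5, -3.6]
opening: 0.458
```

Run:
```python
from h import *
for n in['wrist']: snap(n,n+'8')
t=telemetry.sense();print(t['t'],t['position'],t['tcp_rot'],t['ft_force'],t['torque'],t['opening'])
def g(f,a,b,c,d,k,o):
    im=cv2.imread(f'pics/{f}.png')[b:d,a:c]; im=(255*(im/255)**.55).astype(np.uint8)
    cv2.imwrite(f'pics/{o}.png',cv2.resize(im,None,fx=k,fy=k,interpolation=cv2.INTER_CUBIC))
g('wrist8',230,180,300,240,9,'w8c')
```

```text
8.975 [0.50976271 0.18355715 0.2421633 ] [ 0.53462912 -0.53439197  0.46322896 -0.46261848] [ 0.48659865  0.94037913 -2.58291024] [0.01735678 0.03808877 0.00112222] 0.45630500470522073
```

View pics/w8c.png

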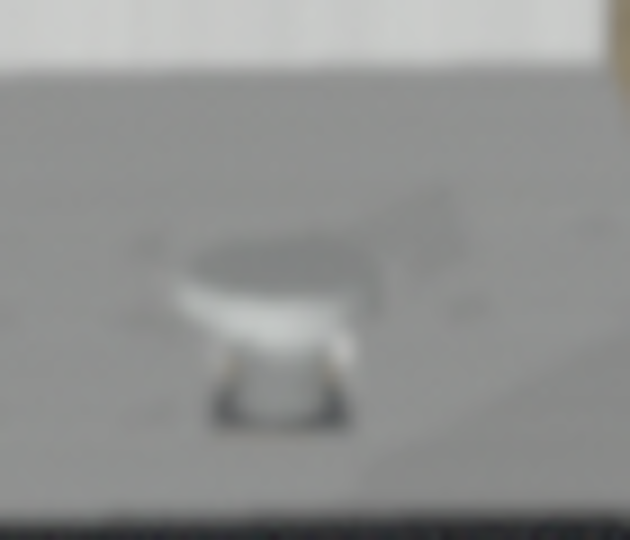

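Emit:
jog_arm([
  [[0,0,-1,0],[0,0,-2,0],[0,0,-2,0]],
])

```text
t: 9.35
position: [0.5077, 0.1833, 0.2422]
tcp_rot: [0.535, -0.534, 0.463, -0.463]
ft_force: [0.3, 0.5, -2.1]
opening: 0.452
```

Emit:
jog_arm([
  [[0,0,-1,0],[0,0,-1,0]],
])

```text
t: 9.6
position: [0.5067, 0.1831, 0.2423]
tcp_rot: [0.535, -0.534, 0.463, -0.463]
ft_force: [0.5, -0.7, -1.7]
opening: 0.458
```

Emit:
jog_arm([
  [[0,0,-1,0],[0,0,-1,0]],
])

```text
t: 9.85
position: [0.5056, 0.183, 0.2423]
tcp_rot: [0.535, -0.534, 0.463, -0.463]
ft_force: [0.6, -0.8, -3.4]
opening: 0.454
```

Emit:
jog_arm([
  [[0,0,-1,0],[0,0,-1,0]],
])

```text
t: 10.1
position: [0.5046, 0.1829, 0.2423]
tcp_rot: [0.535, -0.534, 0.463, -0.463]
ft_force: [0.4, 0.4, -3.0]
opening: 0.459
```

Emit:
jog_arm([
  [[0,0,-0.7,0],[0,0,-0.7,0]],
])

```text
t: 10.35
position: [0.5042, 0.1828, 0.2423]
tcp_rot: [0.535, -0.534, 0.463, -0.463]
ft_force: [2.4, 0.0, -4.5]
opening: 0.456
```

Run:
```python
from h import *
for n in['scene','wrist','side']: snap(n,n+'9')
t=telemetry.sense();print(t['t'],t['position'],t['tcp_rot'],t['ft_force'],t['torque'],t['opening'])
def g(f,a,b,c,d,k,o):
    im=cv2.imread(f'pics/{f}.png')[b:d,a:c]; im=(255*(im/255)**.55).astype(np.uint8)
    cv2.imwrite(f'pics/{o}.png',cv2.resize(im,None,fx=k,fy=k,interpolation=cv2.INTER_CUBIC))
g('wrist9',220,170,310,240,8,'w9c')
g('side9',180,80,250,160,7,'d9b')
```

```text
10.5 [0.50416228 0.18277768 0.24233917] [ 0.5348283  -0.5341911   0.46306989 -0.46277947] [ 2.34374653  0.65055355 -3.37106319] [ 0.10909326 -0.68704417 -0.06275934] 0.4557438913001162
```

View pics/w9c.png

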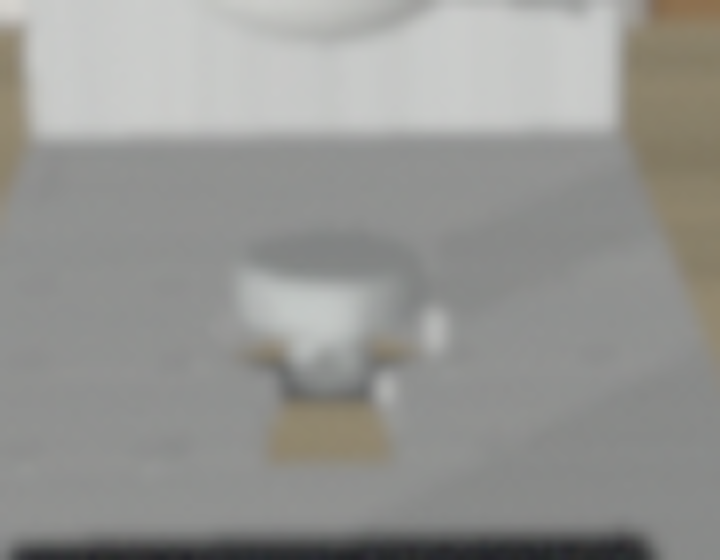

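View pics/d9b.png

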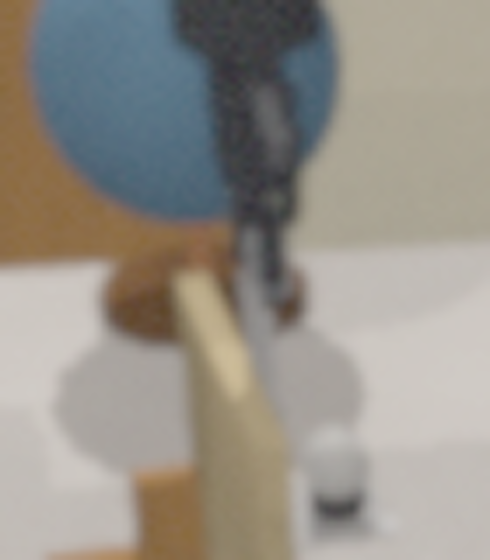

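Emit:
jog_arm([
  [[0,0,0.6,0],[0,2,0.6,0],[0,4,0.6,0],[0,6,0.6,0],[0,6,0.6,0]],
])

```text
t: 11.12
position: [0.5046, 0.1829, 0.2361]
tcp_rot: [0.535, -0.534, 0.463, -0.463]
ft_force: [0.6, 0.7, -3.1]
opening: 0.459
```

Emit:
jog_arm([
  [[0,2,0,0],[0,4,0,0],[0,6,0,0],[0,6,0,0]],
])

```text
t: 11.62
position: [0.5045, 0.1828, 0.2298]
tcp_rot: [0.535, -0.534, 0.463, -0.463]
ft_force: [0.6, -0.5, -2.6]
opening: 0.456
```

Emit:
jog_arm([
  [[0,2,0,0],[0,4,0,0],[0,6,0,0],[0,6,0,0]],
])

```text
t: 12.12
position: [0.5045, 0.1829, 0.2236]
tcp_rot: [0.535, -0.534, 0.463, -0.463]
ft_force: [-0.2, 0.2, -3.6]
opening: 0.457
```

Emit:
jog_arm([
  [[0,2,0,0],[0,4,0,0],[0,4,0,0]],
])

```text
t: 12.5
position: [0.5045, 0.1828, 0.2194]
tcp_rot: [0.535, -0.534, 0.463, -0.463]
ft_force: [1.0, 0.1, -3.3]
opening: 0.456
```

Run:
```python
from h import *
for n in['scene','wrist']: snap(n,n+'10')
t=telemetry.sense();print(t['t'],t['position'],t['tcp_rot'],t['ft_force'],t['torque'],t['opening'])
def g(f,a,b,c,d,k,o):
    im=cv2.imread(f'pics/{f}.png')[b:d,a:c]; im=(255*(im/255)**.55).astype(np.uint8)
    cv2.imwrite(f'pics/{o}.png',cv2.resize(im,None,fx=k,fy=k,interpolation=cv2.INTER_CUBIC))
g('wrist10',220,170,310,240,8,'w10c')
```

```text
12.6 [0.5044949  0.1828241  0.21959996] [ 0.53457789 -0.53441709  0.46328138 -0.46259618] [ 0.33871393  0.14719936 -2.72091581] [ 0.03096794 -0.14065815 -0.0799785 ] 0.45760914515791057
```

View pics/w10c.png

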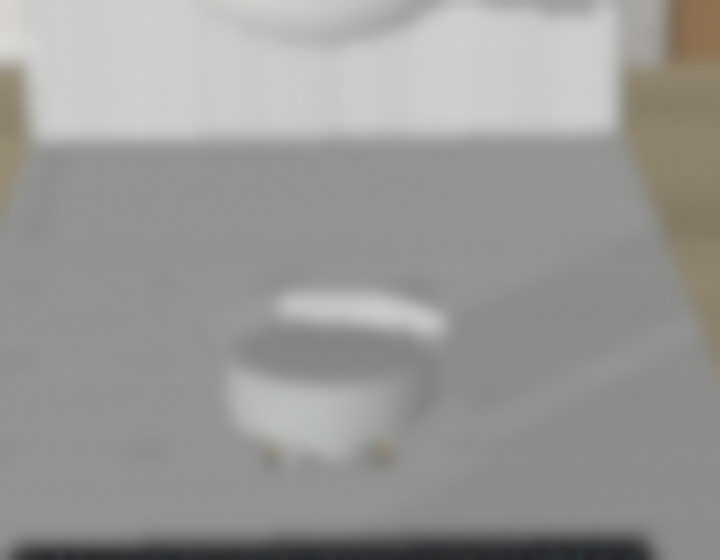

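Emit:
jog_arm([
  [[0,1,0,0],[0,2,0,0],[0,2,0,0]],
])

```text
t: 12.98
position: [0.5045, 0.1828, 0.2175]
tcp_rot: [0.535, -0.534, 0.463, -0.463]
ft_force: [1.3, 0.3, -3.3]
opening: 0.457
```

Emit:
jog_arm([
  [[0,1,0,0],[0,1,0,0]],
])

```text
t: 13.22
position: [0.5046, 0.1829, 0.2169]
tcp_rot: [0.535, -0.534, 0.463, -0.463]
ft_force: [0.2, -0.6, 0.3]
opening: 0.461
```

Emit:
jog_arm([
  [[0,0.5,0,0],[0,0.5,0,0]],
])

```text
t: 13.48
position: [0.5047, 0.1829, 0.2167]
tcp_rot: [0.535, -0.534, 0.463, -0.463]
ft_force: [-1.4, -0.6, 3.2]
opening: 0.455
```

Run:
```python
from h import *
for n in['scene','wrist','side']: snap(n,n+'11')
t=telemetry.sense();print(t['t'],t['position'],t['tcp_rot'],t['ft_force'],t['torque'],t['opening'])
def g(f,a,b,c,d,k,o):
    im=cv2.imread(f'pics/{f}.png')[b:d,a:c]; im=(255*(im/255)**.55).astype(np.uint8)
    cv2.imwrite(f'pics/{o}.png',cv2.resize(im,None,fx=k,fy=k,interpolation=cv2.INTER_CUBIC))
g('wrist11',220,170,310,240,8,'w11c')
g('scene11',340,130,450,270,4,'s11')
```

```text
13.625 [0.5046757  0.18288034 0.21667032] [ 0.53480796 -0.53419983  0.46306855 -0.46279423] [-0.78660494 -0.78910813  5.0085949 ] [ 0.0172561   0.24675066 -0.03565146] 0.45487974722950847
```

View pics/w11c.png

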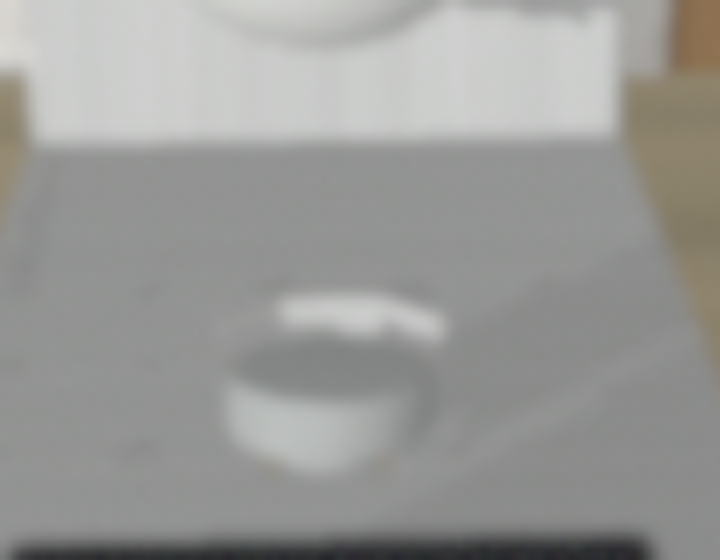

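View pics/s11.png

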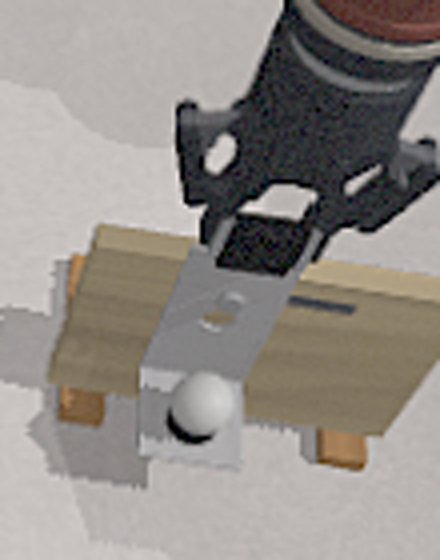

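Emit:
jog_arm([
  [[0,-0.3,0,0],[0,-0.3,0,0],[0,-0.3,0,0],[0,-0.3,0,0]],
], gripper=0.15)

```text
t: 14.12
position: [0.5046, 0.1829, 0.2169]
tcp_rot: [0.535, -0.534, 0.463, -0.463]
ft_force: [-0.3, -0.6, 0.4]
opening: 0.578
```

Run:
```python
from h import *
for n in['scene','wrist','side']: snap(n,n+'12')
t=telemetry.sense();print(t['t'],t['position'],t['tcp_rot'],t['ft_force'],t['torque'],t['opening'])
def g(f,a,b,c,d,k,o):
    im=cv2.imread(f'pics/{f}.png')[b:d,a:c]; im=(255*(im/255)**.55).astype(np.uint8)
    cv2.imwrite(f'pics/{o}.png',cv2.resize(im,None,fx=k,fy=k,interpolation=cv2.INTER_CUBIC))
g('wrist12',180,90,360,310,2.7,'w12')
g('side12',180,80,250,160,7,'d12')
```

```text
14.275 [0.50466064 0.18289028 0.2169529 ] [ 0.53481112 -0.53421837  0.46305677 -0.46278097] [-0.57701397  0.3692206   0.24195025] [ 0.01620134  0.03867721 -0.00879617] 0.5764682166645912
```

View pics/w12.png

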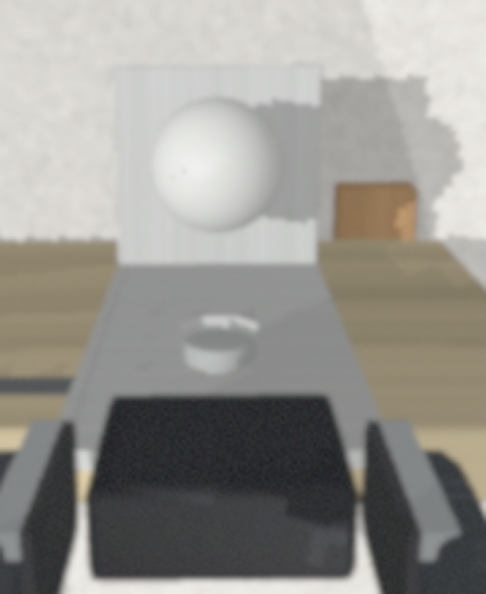

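View pics/d12.png

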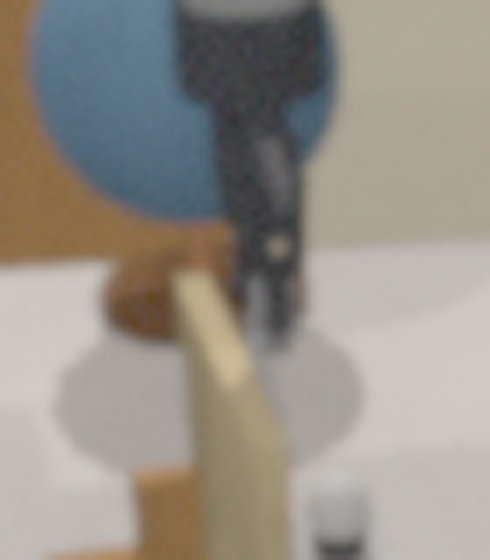

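Released and hanging straight, with clearance on both sides of the block. Next I open fully and withdraw upward.

Emit:
jog_arm([
  [[0,0,0,0],[0,0,0,0],[0,-5,0,0],[0,-20,0,0],[0,-50,0,0],[0,-90,0,0],[0,-120,0,0],[0,-120,0,0]],
], gripper=0.5)

```text
t: 15.28
position: [0.5056, 0.1829, 0.3406]
tcp_rot: [0.536, -0.533, 0.462, -0.464]
ft_force: [-0.8, -0.1, 0.6]
opening: 0.753
```

Run:
```python
from h import *
for n in['scene','wrist','side']: snap(n,n+'13')
t=telemetry.sense();print(t['t'],t['position'],t['tcp_rot'],t['ft_force'],t['torque'],t['opening'])
def g(f,a,b,c,d,k,o):
    im=cv2.imread(f'pics/{f}.png')[b:d,a:c]; im=(255*(im/255)**.55).astype(np.uint8)
    cv2.imwrite(f'pics/{o}.png',cv2.resize(im,None,fx=k,fy=k,interpolation=cv2.INTER_CUBIC))
g('wrist13',130,60,380,300,2.5,'w13')
g('side13',180,60,280,180,5,'d13')
g('scene13',340,130,450,270,4,'s13')
```

```text
15.425 [0.50454335 0.18276745 0.33652198] [ 0.53466787 -0.5343451   0.46322369 -0.46263311] [ 0.08890376  0.32647829 -0.07064827] [0.00903518 0.01222236 0.00616787] 0.7505296665120793
```

View pics/w13.png

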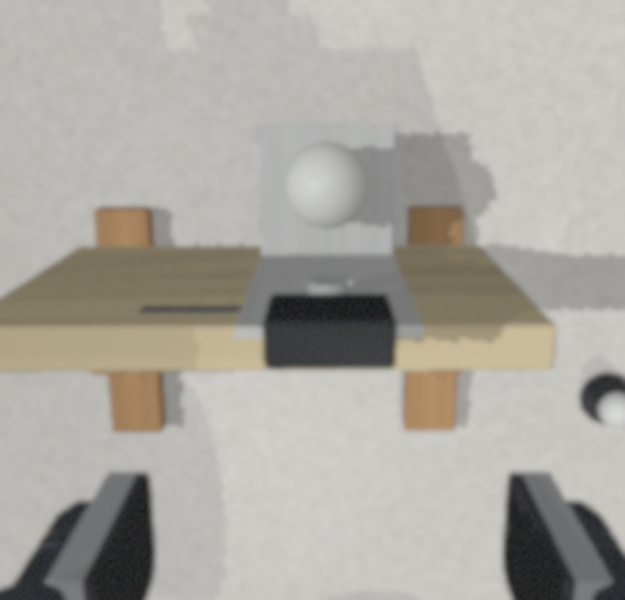

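View pics/s13.png

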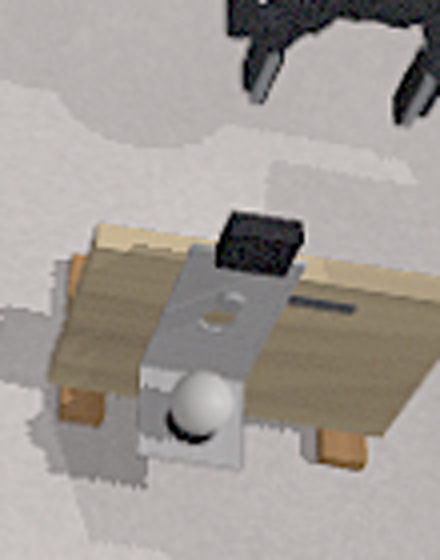

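View pics/d13.png

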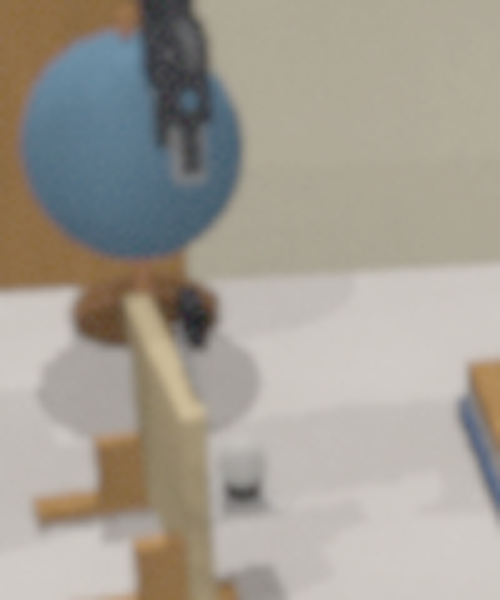

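View pics/scene13.png

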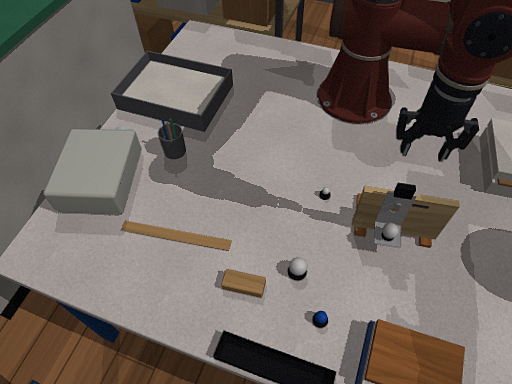

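```bash
python3 -c "
from station import ctrl
print(ctrl.sign_off())"
```

```text
the job is handed in; nothing more can be done
None
```

The lamp is hanging on the stud, slid fully home behind the head. I let go of it, raised the gripper clear by 120 mm, and handed the job in at about 15.4 s.

- **Stud position:** I worked out the stud's position from the wrist camera to within about 1 mm. With the head in the keyhole, the lamp looked 1.5 mm off to one side, so I corrected that before going in further.
- **Insertion:** I moved the plate in until it just touched the panel, at about 2.3 N, backed off 0.6 mm, and slid it down about 26 mm to the end of the slot.
- **Forces:** At the end stop the wrist reading reached 5 N upwards, about 8 N above the lamp's hanging weight. That was the highest contact force I read, well under 25 N.
- **Final pictures:** The lamp hangs straight with the head in front of the plate at the slot end. The wrist force is near zero. The bystanders show at the same pixel positions as at the start.

**Disagreements:**
- The camera calibration was looser than stated. The wrist pictures suggested a depth error of about 9 mm, and the scene camera put the stud several millimetres from the wrist estimate, so I positioned the lamp from its offset to the stud in the same picture.
- While held, the lamp looked tilted back by about 0.5 degrees, and its first contact with the panel was probably at the bottom edge. I judged that it hangs upright by eye from the last pictures and did not measure the angle.

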